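# Clamp a camera back in the bench clamp and lock it with the linchpin

### The arm

A 6-joint arm with a two-finger parallel gripper is mounted at the origin on the work surface; the furniture and walls round the work are solid. World frame = base frame: x ahead of the robot, y to its left, z up, the work surface at z = 0. Lengths are in m, angles in rad, forces in N, time in s.
With the tool pointing down it reaches from about 0.25 to 0.85 m from the base axis. Payload 12.5 kg.
Tool frame: the origin (TCP) lies midway between the tips of the shut fingers; the grasp point (between the pads) lies manip.pinch_z behind it (manip.pinch_z is the distance from the TCP to the grasp point, in m); z points along the fingers, y is the direction in which the jaws open and shut (so a half turn about z gives the same grasp; the last joint's range is limited). The gripper opens to 93 mm and grips with 3 to 60 N. Pads are 15 mm wide; open, the fingers measure 128 mm over their backs; the gripper's body (75 mm by 188 mm) begins 65 mm behind the grasp point.
Start: joints at [1.088, 0.351, 1.652, -0, 1.139, -0.085], TCP at [0.213, 0.507, 0.219] pointing down, gripper open.
Joint ranges: [-2.75, 2.75], [-0.79, 2.1], [0.01, 2.65], [-1.57, 4.71], [0.07, 3.14], [-2.87, 2.87]. Speed limits (rad/s): [2.22, 2.22, 2.79, 3.14, 3.14, 3.14].

### API

Orientations are given as a 3x3 rotation matrix whose columns are the frame's x, y, z axes.
In Python, from rig import manip gives the robot as it stands.
- The arm moves only by the tool apply_moves, never from a script. Its argument "plan" is a list of rows, each an object of numbers: "wx", "wy", "wz": the turn, a rotation vector about the tool's x, y, z in rad; "dx", "dy", "dz": the shift along the tool's x, y, z in m; "jaw": the finger opening in m, from 0 to 0.093. A call has 1 to 5 rows; each row shifts and turns the commanded pose from where the row before left it, along the tool's axes as they then stand; what a row does not reach is not made up. A row lasts 1/8 s, in which the tool goes at most 62.5 mm and 10.7 degrees, less where a joint would pass 70% of its speed; a pose out of reach is approached as far as the arm can. A call with a gripper value outside its range is refused whole. The fingers move at their own pace and stop on an object; "force" is the grip in N (left out, the last holds). Time passes only in rows, so rows that do not move let the fingers close. It gives the time, the measured TCP pose, the force and the opening at its end, in the units of the state.
- manip.get_state(): the state, without advancing time (a new reading comes with each control period).
- manip.get_image(name): name is "scene" or "top" or "wrist"; returns a dict with "image" (400x640x3 uint8, red, green, blue), "intrinsics" (3x3 intrinsics, pixels), "k1" (the pictures are not rectified: a ray, as slopes to the right and down, at radius r is drawn at 1 + k1 r^2 times it, then the intrinsics apply), "world_to_cam" (4x4, takes a point from world to camera coordinates). Camera axes: x right, y down, z forward; pixel columns grow to the right and rows downward; lengths in m; the calibration is good to about 2 mm. A picture is of the moment at which its call begins. There is no depth.
- manip.job_done(): hands the job in, once; it reports no verdict.
Trained networks look in a picture, given as the dict that the camera call returned (one of the last four; its "shot" number tells which), for a name from the list of things; names that differ only in an ending like _2 or _b are one class to them, and where a whole thing is asked for, a point or a joint stands for the part that bears it (a point fixed in the world has none). Each returns a list of dicts, best first, with "confidence" (0 to 1); they miss things now and then, are a little off and sometimes report something else, mostly with a low value. They report only what shows in the picture. A call takes as long as a camera call. They do not tell look-alikes from the thing itself.
- manip.find_in(target, picture): "position" ([x, y, z] in m, in world coordinates, good to about 4 mm: the middle of the surface that is visible of it).
The state is a dict: "clock": time; "joint_positions": joint angles; "joint_vel": joint speeds; "effort": joint torques, N m; "tool_pos": TCP position; "eef_rot": TCP orientation; "force": force on the tool from outside, world axes, zero at the start; "torque": the same for the moment, N m; "finger_gap": finger opening in m.
Only numpy, scipy, OpenCV 4.12 (cv2) and the standard library are available. Lean on these libraries where they do the work, as an engineer would, in place of code of your own. Each camera call takes 0.05 s, during which the arm holds its last target. There are 200 camera calls.

### The job

Squeeze the bench clamp's trigger again and again until the sliding jaw holds the loose camera back firmly against the fixed jaw, feeling for it at the trigger so that the shell is not crushed. Then push the clamp's linchpin fully home and swing its ring over the end of the stub until it lies flat. Work the jaw only by the trigger, not by pushing it or its bar, and leave the other things on the bench where they are.

Things in the scene. Friction and masses are not known exactly. Their poses are not given: they have to be found in the camera images.
- clamp: Bench clamp screwed to the bench, base 285 x 70 mm. Origin on the bench under the squeeze handle; x is the way the jaw travels (to the fixed jaw, face at x 184 mm), y the side on which the linchpin sticks out, z up. A 62 mm high ram housing (x -46 to 50 mm) carries the upright fixed black handle (x -16 to 0 mm, 20 mm wide, top at z 160 mm) and, in front of it, the steel trigger.
- handle_grip (a point): The middle of the fixed handle at squeezing height: clamp x -8, y 0, z 145 mm. Handle is 16 mm thick along clamp x.
- trigger_grip (a point): Point on the trigger 70 mm above its pivot (clamp x 8, z 80 mm). The trigger is an upright bar 12 mm thick, 18 mm wide, top at about z 155 mm. At rest it leans away from the handle (about 50 mm over both backs at z 145 mm); fully squeezed it is parallel to it (30 mm over both, clamp x -16 to +14 mm). At the end of its travel it is stopped hard, which says nothing about the jaw.
- trigger (a joint): Trigger angle, rad: 0 at rest, 0.30 fully squeezed; a spring returns it. Each full squeeze moves bar and jaw about 6 mm forward, and they stay there. Force at about z 150 mm of the trigger: about 11 N while the jaw runs free, then rising as it presses: 15 N means about 12 N on the part, 20 N about 24 N, 28 N about 45 N. Letting go, the jaw springs back a little until at most 20 N remain.
- ram: Toothed steel bar with the upright jaw plate (50 mm wide, 53 mm high) at its front; slides along clamp x. Origin at the clamp origin when right back. Not to be pushed directly.
- jaw_pad: Rubber-faced pad in front of the jaw plate, 50 mm wide, z 11 to 35 mm; origin on its front face at bench height. It is sprung against the plate by 8 N per mm. The part is held firmly from 10 N on it after letting go of the trigger; its shell is crushed above 45 N.
- housing: Loose white camera back shell (65 x 57 x 20 mm, with a circuit board on top to 43 mm and a thin lead) that lies on the clamp's bed between the jaws, 57 mm side along clamp x. Origin 40 mm beside the shell's centre (towards its lead), at its underside.
- lock_pin (a joint): How far the linchpin is pushed in, m: 0 drawn out, 0.030 fully home. The 6 mm pin lies level at z 100 mm along clamp y, at clamp x 4 mm, through the upright round stub (13 mm thick, top at z 106 mm, at clamp x 4, y 42 mm). Pushed in (to clamp -y) it passes between handle and trigger, so the trigger must be let go first. Friction about 3 N.
- pin_head (a point): Centre of the outer face of the linchpin's head (16 mm across), z 100 mm; push here towards clamp -y. At clamp y 100 mm when drawn out, 70 mm when home.
- lock_ring (a joint): Angle of the linchpin's wire ring, rad: 0 standing straight up on the pin's head, negative leaning outwards (to clamp +y), 1.55 swung right over to -y, lying flat round the stub. Stays where it is left; about 0.5 N at its top moves it.
- ring_top (a point): Outermost point of the wire ring (36 mm across, wire 3.4 mm), 35 mm from its hinge; the hinge lies level along clamp x on top of the pin's head, 8 mm inside the head's outer face, at z 105 mm.
- flux_bottle: Bystander: white dispensing bottle with a needle cap, 44 x 140 mm; origin under its centre.
- spare_back: Bystander: another camera back, not in the clamp, lying on the bench, 127 x 74 x 32 mm with its lead; origin under its middle.
Things that resemble listed ones, but are neither listed nor needed, are in the scene too. Leave any purple or turquoise look-alike of the housing alone.

How it is judged:
By the outcome, as a careful person would: the job done as asked, in the order asked, and still so for the second after the job is handed in, with the robot touching nothing.
It also fails if it takes over 51 s, if anything falls off the work surface, if the arm or the gripper's body presses on something with over 40 N, if the wrist force passes 120 N, or if a joint passes its speed limit or range.

## Working session

There is one attempt and no reset: what is moved stays moved. The work goes in short steps, Python scripts to look and compute and a tool call to move; the robot and the scene stay as the last step left them, time stands still between calls to the robot, and variables do not carry over. Pictures are saved under pics/ and viewed, about 8 in all and at most 12, crops included, and the job is handed in when it is done.

Besides the shell and the picture viewer there is one more tool, called after "Emit:" by a JSON object that holds its "method" and its "body", one argument or row to a line. apply_moves: Moves the arm, as the interface text tells. Its arguments: {"type":"object","properties":{"plan":{"type":"array","items":{"type":"object","properties":{"wx":{"type":"number"},"wy":{"type":"number"},"wz":{"type":"number"},"dx":{"type":"number"},"dy":{"type":"number"},"dz":{"type":"number"},"jaw":{"type":"number"}}}},"force":{"type":"number"}},"required":["plan"]}

```bash
ls; mkdir -p pics; cat > h.py <<'E'
import numpy as np, cv2
from rig import manip
def shot(n, f=None):
    p=manip.get_image(n)
    if f: cv2.imwrite(f'pics/{f}.png', p['image'][:,:,::-1])
    return p
def proj(p,X):
    X=np.atleast_2d(X); T=np.array(p['world_to_cam']); c=X@T[:3,:3].T+T[:3,3]
    s=c[:,:2]/c[:,2:]; s=s*(1+p['k1']*(s**2).sum(1,keepdims=True)); K=np.array(p['intrinsics'])
    return s@K[:2,:2].T+K[:2,2]
def ray(p,uv):
    K=np.array(p['intrinsics']); d=(np.array(uv,float)-K[:2,2])/[K[0,0],K[1,1]]; s=d.copy()
    for _ in range(20): s=d/(1+p['k1']*(s@s))
    T=np.array(p['world_to_cam']); R=T[:3,:3]; return -R.T@T[:3,3], R.T@np.r_[s,1]
def atz(p,uv,z):
    o,d=ray(p,uv); return o+d*(z-o[2])/d[2]
E
python3 - <<'E'
from h import *
np.set_printoptions(precision=4,suppress=True)
s=manip.get_state(); print(s, manip.pinch_z)
for n in ['scene','top']:
    p=shot(n,n+'0'); print(n,p['k1'],np.array(p['intrinsics']).ravel(),np.array(p['world_to_cam']))
    for t in ['clamp','handle_grip','trigger_grip','pin_head','ring_top','housing','jaw_pad','ram','flux_bottle','spare_back']:
        print(t,[(np.round(d['position'],3),round(d['confidence'],2)) for d in manip.find_in(t,p)][:3])
a=cv2.imread('pics/scene0.png')
E
```

```text
pics
{'clock': 0.0, 'joint_positions': array([ 1.0884,  0.3512,  1.6525, -0.    ,  1.1391, -0.0846]), 'joint_vel': array([-0.0011,  0.0018,  0.0004, -0.0008, -0.0005, -0.0004]), 'effort': array([  0.0009, -49.7301, -28.526 ,   0.07  ,   0.0256,  -0.0001]), 'tool_pos': array([0.2129, 0.5067, 0.2181]), 'eef_rot': array([[-0.9219,  0.3874, -0.0006],
       [ 0.3874,  0.9219, -0.0011],
       [ 0.0001, -0.0012, -1.    ]]), 'force': array([0.0703, 1.0274, 0.1918]), 'torque': array([0.0098, 0.0204, 0.053 ]), 'finger_gap': 0.09325909575082433} 0.0188
scene -0.08450647418044918 [368.0667   0.     320.1448   0.     368.0667 197.418    0.       0.
   1.    ] [[-0.7954  0.6056  0.0263  0.4675]
 [ 0.2284  0.3395 -0.9124  0.0163]
 [-0.5615 -0.7197 -0.4084  1.3887]
 [ 0.      0.      0.      1.    ]]
clamp [(array([ 0.58 , -0.252,  0.034]), 0.68)]
handle_grip [(array([ 0.581, -0.251,  0.037]), 0.87)]
trigger_grip [(array([ 0.568, -0.321,  0.117]), 0.48)]
pin_head [(array([ 0.476, -0.331,  0.101]), 0.51)]
ring_top []
housing [(array([0.62 , 0.178, 0.014]), 0.89), (array([ 0.592, -0.205,  0.03 ]), 0
[... 299 characters left out ...]
  1.    ] [[ 0.0576 -0.9983  0.0035 -0.1158]
 [-0.9714 -0.0569 -0.2305  0.5714]
 [ 0.2303  0.0099 -0.9731  1.1123]
 [ 0.      0.      0.      1.    ]]
clamp [(array([ 0.566, -0.274,  0.005]), 0.64)]
handle_grip [(array([ 0.569, -0.272,  0.009]), 0.64)]
trigger_grip [(array([ 0.552, -0.316,  0.145]), 0.43)]
pin_head []
ring_top [(array([ 0.564, -0.273,  0.005]), 0.4)]
housing [(array([ 0.612, -0.059,  0.022]), 0.95), (array([ 0.578, -0.199,  0.024]), 0.87), (array([ 0.758, -0.285,  0.021]), 0.83)]
jaw_pad []
ram [(array([ 0.564, -0.274,  0.045]), 0.79)]
flux_bottle [(array([ 0.469, -0.331,  0.107]), 0.71), (array([0.706, 0.138, 0.074]), 0.68)]
spare_back [(array([0.618, 0.062, 0.024]), 0.75)]
```

```bash
python3 - <<'E'
import cv2
from h import *
p=manip.get_image('top'); print(proj(p,[[.56,-.32,.1],[.58,-.2,.02]]))
E
```

```text
[[404.07709524 209.74115386]
 [358.42381378 206.57698139]]
```

View pics/top0.png

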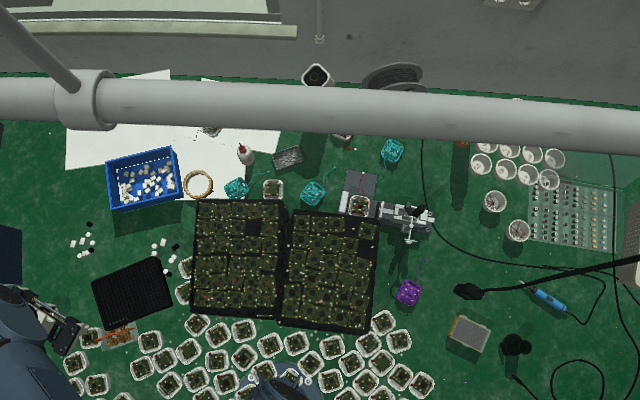

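View pics/scene0.png

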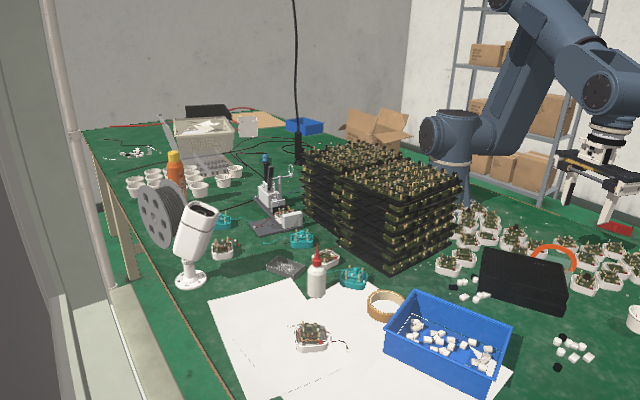

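```bash
python3 - <<'E'
import cv2, numpy as np
a=cv2.imread('pics/top0.png')[160:250,330:450]; b=cv2.imread('pics/scene0.png')[145:245,240:320]
a=cv2.resize(a,(780,585)[:2] and (480,360),interpolation=cv2.INTER_CUBIC); b=cv2.resize(b,(320,400),interpolation=cv2.INTER_CUBIC)
c=np.zeros((400,800,3),np.uint8); c[:360,:480]=a; c[:,480:]=b; cv2.imwrite('pics/crop0.png',c)
E
```

```text
(no output)
```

View pics/crop0.png

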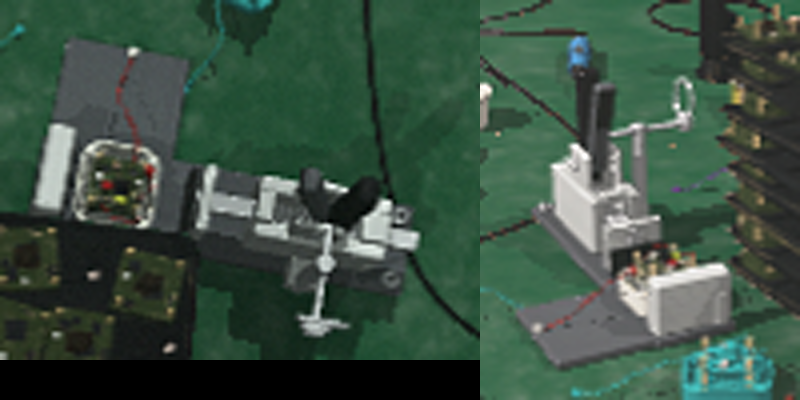

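```bash
python3 - <<'E'
from h import *
np.set_printoptions(precision=4,suppress=True)
t=shot('top');s=shot('scene')
def tp(u,v): return (330+u/4,160+v/4)
stub=atz(t,tp(325,264),.106); head=atz(t,tp(318,326),.100)
print('stub',stub,'head',head,np.linalg.norm(head-stub),'expect .058')
fj=[atz(t,tp(*q),.05) for q in [(73,128),(55,208)]];print('fixed jaw front top',fj)
bl=[atz(t,tp(*q),.008) for q in [(400,290),(408,205),(68,40),(185,62)]];print('base corners',bl)
def tri(a,b):
    o1,d1=ray(t,a);o2,d2=ray(s,b);A=np.c_[d1,-d2];k=np.linalg.lstsq(A,o2-o1,rcond=None)[0]
    p,q=o1+k[0]*d1,o2+k[1]*d2;return (p+q)/2,np.linalg.norm(p-q)
def sp(u,v): return (240+(u-480)/4,145+v/4)
print('stub tri',tri(tp(325,264),sp(638,128)));print('head tri',tri(tp(318,326),sp(685,122)))
print('ringtop', tri(tp(320,322),sp(682,78)))
# stack corner: far-right (toward scene) etc.
print('stack corner', tri((285,205),(395,195)), tri((378,218),(335,180)))
print('handle top',[ (tri(tp(*a),sp(*b))) for a in [(310,178),(372,185)] for b in [(605,88),(585,70)]])
print('bottle',tri((245,150),(317,247)))
E
```

```text
stub [ 0.5142 -0.3391  0.106 ] head [ 0.4722 -0.336   0.1   ] 0.042601461947700904 expect .058
fixed jaw front top [array([ 0.6149, -0.1661,  0.05  ]), array([ 0.5546, -0.1556,  0.05  ])]
base corners [array([ 0.5162, -0.4172,  0.008 ]), array([ 0.5812, -0.4235,  0.008 ]), array([ 0.6954, -0.1621,  0.008 ]), array([ 0.6832, -0.2522,  0.008 ])]
stub tri (array([ 0.5146, -0.3399,  0.0999]), np.float64(0.0018195960628589066))
head tri (array([ 0.4703, -0.3346,  0.0984]), np.float64(0.00521040262497162))
ringtop (array([ 0.4707, -0.33  ,  0.1403]), np.float64(0.004504826665823621))
stack corner (array([0.4858, 0.0633, 0.186 ]), np.float64(0.15675577234529287)) (array([ 0.4714, -0.19  ,  0.15  ]), np.float64(0.14024037021818253))
handle top [(array([ 0.561 , -0.317 ,  0.1534]), np.float64(0.0035922232757444324)), (array([ 0.5666, -0.3206,  0.1662]), np.float64(0.016787703080055772)), (array([ 0.5518, -0.3537,  0.1445]), np.float64(0.02527429978843446)), (array([ 0.5575, -0.3574,  0.1574]), np.float64(0.004090825927869058))]
bottle (array([0.7025, 0.1337, 0.1177]), np.float64(0.0002007794112220987))
```

```bash
python3 - <<'E'
from h import *
np.set_printoptions(precision=4,suppress=True)
t=shot('top');s=shot('scene')
def tri(a,b):
    o1,d1=ray(t,a);o2,d2=ray(s,b);A=np.c_[d1,-d2];k=np.linalg.lstsq(A,o2-o1,rcond=None)[0]
    p,q=o1+k[0]*d1,o2+k[1]*d2;return (p+q)/2,np.linalg.norm(p-q)
for b in [(303,150),(305,145),(305,208)]: print(tri((378,218),b))
print(tri((378,218),(335,232)), [atz(t,(378,218),z) for z in (.1,.15,.2)],[atz(t,(368,330),z) for z in (.1,.15,.2)])
# target: tool pose rel
st=manip.get_state();R=np.array(st['eef_rot']);
from scipy.spatial.transform import Rotation as Ro
yaw=.10;X=np.array([np.sin(yaw),np.cos(yaw),0]) # clamp x
for sg in (1,-1):
    ty=sg*X;tz=np.array([0,0,-1]);tx=np.cross(ty,tz);G=np.c_[tx,ty,tz];print(sg,Ro.from_matrix(R.T@G).as_rotvec())
E
```

```text
(array([ 0.5009, -0.2258,  0.2277]), np.float64(0.014034865919100262))
(array([ 0.4966, -0.2228,  0.2446]), np.float64(0.016110277314560422))
(array([ 0.5191, -0.2331,  0.0322]), np.float64(0.0709584791202566))
(array([ 0.4917, -0.1922, -0.027 ]), np.float64(0.1928935772021503)) [array([ 0.5325, -0.248 ,  0.1   ]), array([ 0.5224, -0.2411,  0.15  ]), array([ 0.5122, -0.2342,  0.2   ])] [array([ 0.2331, -0.2306,  0.1   ]), array([ 0.2363, -0.2245,  0.15  ]), array([ 0.2396, -0.2184,  0.2   ])]
1 [-0.     -0.     -0.2978]
-1 [-0.      0.      2.8438]
```

```bash
python3 - <<'E'
from h import *
np.set_printoptions(precision=4,suppress=True)
t=shot('top');s=shot('scene')
def tri(a,b):
    o1,d1=ray(t,a);o2,d2=ray(s,b);A=np.c_[d1,-d2];k=np.linalg.lstsq(A,o2-o1,rcond=None)[0]
    p,q=o1+k[0]*d1,o2+k[1]*d2;return (p+q)/2,np.linalg.norm(p-q)
print(tri((468,290),(297,160)),tri((465,291),(297,165)),tri((580,271),(296,80)))
E
```

```text
(array([ 0.3435, -0.4947,  0.091 ]), np.float64(0.015566263810599525)) (array([ 0.3421, -0.495 ,  0.0686]), np.float64(0.013523165064850616)) (array([ 0.3436, -0.5706,  0.423 ]), np.float64(0.09995078276005831))
```

Emit:
{"method": "apply_moves", "body": {
  "plan": [
    {"dz": -0.06,"wz": -0.149},
    {"dz": -0.06,"wz": -0.149},
    {"dx": -0.027,"dy": -0.051},
    {"dx": -0.027,"dy": -0.051},
    {"dx": -0.027,"dy": -0.051}
  ]
}}

```text
invalid input
```

Emit:
{"method": "apply_moves", "body": {
  "plan": [
    {"dx": 0,"dy": 0,"dz": -0.06,"wx": 0,"wy": 0,"wz": -0.149,"jaw": 0.093},
    {"dx": 0,"dy": 0,"dz": -0.06,"wx": 0,"wy": 0,"wz": -0.149,"jaw": 0.093},
    {"dx": -0.027,"dy": -0.051,"dz": 0,"wx": 0,"wy": 0,"wz": 0,"jaw": 0.093}
  ]
}}

```text
clock: 1.82
tool_pos: [0.2354, 0.4559, 0.3429]
eef_rot: [[-0.996, 0.095, 0.004], [0.095, 0.995, 0.007], [-0.004, 0.008, -1.0]]
force: [-0.0, -0.8, -0.6]
finger_gap: 0.0928
```

Emit:
{"method": "apply_moves", "body": {
  "plan": [
    {"dx": -0.027,"dy": -0.051,"dz": 0,"wx": 0,"wy": 0,"wz": 0,"jaw": 0.093},
    {"dx": -0.027,"dy": -0.051,"dz": 0,"wx": 0,"wy": 0,"wz": 0,"jaw": 0.093},
    {"dx": -0.027,"dy": -0.051,"dz": 0,"wx": 0,"wy": 0,"wz": 0,"jaw": 0.093},
    {"dx": -0.027,"dy": -0.051,"dz": 0,"wx": 0,"wy": 0,"wz": 0,"jaw": 0.093},
    {"dx": -0.027,"dy": -0.051,"dz": 0,"wx": 0,"wy": 0,"wz": 0,"jaw": 0.093}
  ]
}}

```text
clock: 2.45
tool_pos: [0.344, 0.1847, 0.3388]
eef_rot: [[-0.995, 0.099, 0.001], [0.099, 0.995, 0.0], [-0.001, 0.0, -1.0]]
force: [0.5, -0.0, -0.1]
finger_gap: 0.0927
```

Emit:
{"method": "apply_moves", "body": {
  "plan": [
    {"dx": -0.027,"dy": -0.051,"dz": 0,"wx": 0,"wy": 0,"wz": 0,"jaw": 0.093},
    {"dx": -0.027,"dy": -0.051,"dz": 0,"wx": 0,"wy": 0,"wz": 0,"jaw": 0.093},
    {"dx": -0.027,"dy": -0.051,"dz": 0,"wx": 0,"wy": 0,"wz": 0,"jaw": 0.093},
    {"dx": -0.027,"dy": -0.051,"dz": 0,"wx": 0,"wy": 0,"wz": 0,"jaw": 0.093},
    {"dx": -0.027,"dy": -0.051,"dz": 0,"wx": 0,"wy": 0,"wz": 0,"jaw": 0.093}
  ]
}}

```text
clock: 3.08
tool_pos: [0.4531, -0.0828, 0.3388]
eef_rot: [[-0.995, 0.1, 0.001], [0.1, 0.995, -0.0], [-0.001, 0.0, -1.0]]
force: [1.0, 1.4, 0.3]
finger_gap: 0.0929
```

Emit:
{"method": "apply_moves", "body": {
  "plan": [
    {"dx": -0.027,"dy": -0.051,"dz": 0,"wx": 0,"wy": 0,"wz": 0,"jaw": 0.093},
    {"dx": -0.027,"dy": -0.051,"dz": 0,"wx": 0,"wy": 0,"wz": 0,"jaw": 0.093},
    {"dx": -0.027,"dy": -0.051,"dz": 0,"wx": 0,"wy": 0,"wz": 0,"jaw": 0.093},
    {"dx": -0.027,"dy": -0.051,"dz": 0,"wx": 0,"wy": 0,"wz": 0,"jaw": 0.093}
  ]
}}

```text
clock: 3.58
tool_pos: [0.5403, -0.2964, 0.3386]
eef_rot: [[-0.995, 0.1, 0.0], [0.1, 0.995, -0.0], [-0.0, -0.0, -1.0]]
force: [1.0, 0.6, 0.6]
finger_gap: 0.0928
```

```bash
python3 - <<'E'
from h import *
np.set_printoptions(precision=4,suppress=True)
w=shot('wrist','w1')
print(np.array(w['intrinsics']).ravel(),w['k1']);T=np.array(w['world_to_cam']);print(T, -T[:3,:3].T@T[:3,3])
for n in ['pin_head','housing','jaw_pad','trigger_grip','lock_ring']: print(n,[(np.round(d['position'],3),round(d['confidence'],2)) for d in manip.find_in(n,w)][:3])
E
```

```text
[358.5037   0.     318.5836   0.     358.5037 197.813    0.       0.
   1.    ] -0.02564258348036849
[[ 0.1     0.995   0.0002  0.2398]
 [ 0.9533 -0.0959  0.2865 -0.6125]
 [ 0.285  -0.0284 -0.9581  0.3436]
 [ 0.      0.      0.      1.    ]] [ 0.462  -0.2875  0.5046]
pin_head [(array([ 0.474, -0.332,  0.101]), 0.81), (array([ 0.575, -0.199,  0.029]), 0.45)]
housing [(array([ 0.577, -0.198,  0.032]), 0.85), (array([ 0.356, -0.358,  0.025]), 0.84), (array([ 0.606, -0.064,  0.022]), 0.75)]
jaw_pad []
trigger_grip [(array([ 0.554, -0.323,  0.136]), 0.82)]
lock_ring [(array([ 0.565, -0.254,  0.034]), 0.73), (array([ 0.469, -0.333,  0.137]), 0.61)]
```

View pics/w1.png

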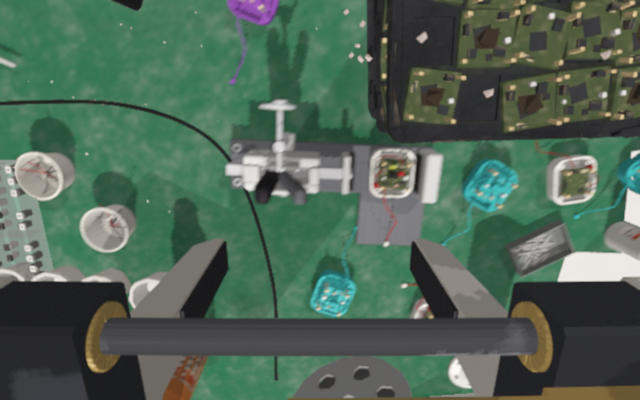

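```bash
python3 - <<'E'
import cv2
a=cv2.imread('pics/w1.png')[90:250,220:450]
cv2.imwrite('pics/w1c.png',cv2.resize(a,None,fx=3.4,fy=3.4,interpolation=cv2.INTER_CUBIC))
E
```

```text
(no output)
```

View pics/w1c.png

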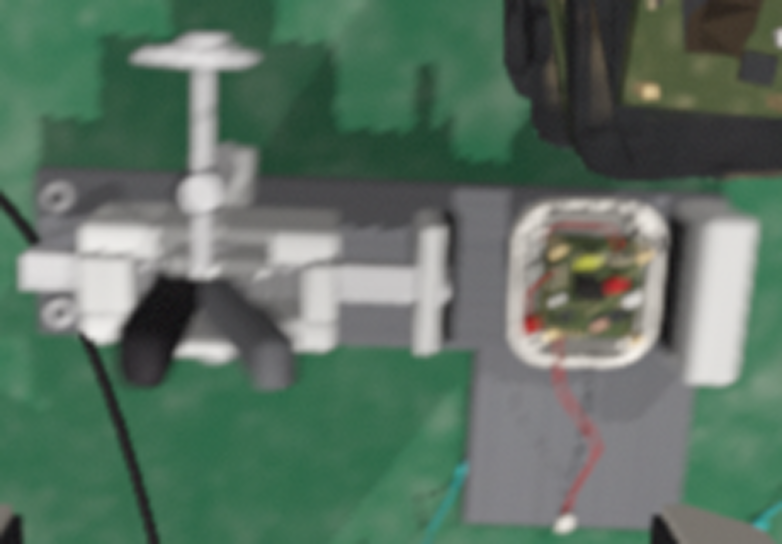

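```bash
cat > fit.py <<'E'
from h import *
from scipy.optimize import least_squares
np.set_printoptions(precision=4,suppress=True)
w=manip.get_image('wrist')
c=lambda u,v:(220+u/3.4,90+v/3.4)
obs=[((4,42,106),c(202,192)),((-8,0,160),c(145,371)),((30,0,152),c(272,374))]
C=np.array([o[0] for o in obs])/1e3;U=np.array([o[1] for o in obs])
def W(q,C):
    x=np.array([np.sin(q[2]),np.cos(q[2])]);y=np.array([-x[1],x[0]]);C=np.atleast_2d(C)
    return np.c_[q[0]+C[:,0]*x[0]+C[:,1]*y[0],q[1]+C[:,0]*x[1]+C[:,1]*y[1],C[:,2]]
r=least_squares(lambda q:(proj(w,W(q,C))-U).ravel(),[.558,-.348,.1]);print(r.x,r.fun)
q=r.x
for z in (.045,.053,.06):
  for n,a in [('fj',[(708,212),(690,383)]),('plate front top',[(447,215),(440,355)])]:
    P=[atz(w,c(*k),z) for k in a];x=np.array([np.sin(q[2]),np.cos(q[2])]);y=np.array([-x[1],x[0]])
    d=P[0]-P[1]
    print(z,n,[(1e3*np.array([(p[:2]-q[:2])@x,(p[:2]-q[:2])@y])) for p in P],'yaw',np.arctan2(d[1],-d[0]))
P=atz(w,c(197,60),.105);print('ring base/head',1e3*np.array([(P[:2]-q[:2])@x,(P[:2]-q[:2])@y]))
P=atz(w,c(197,38),.140);print('ring top',1e3*np.array([(P[:2]-q[:2])@x,(P[:2]-q[:2])@y]))
for k in [(510,285),(668,285)]:
  P=atz(w,c(*k),.015);print('housing side',1e3*np.array([(P[:2]-q[:2])@x,(P[:2]-q[:2])@y]))
E
python3 fit.py
```

```text
[ 0.5602 -0.3439  0.1537] [ 0.8609  2.6508 -0.7962 -0.65    0.023  -1.8587]
0.045 fj [array([189.0851,  38.4103]), array([191.541 , -29.7177])] yaw 0.11768442515587027
0.045 plate front top [array([89.9505, 31.7555]), array([ 91.6402, -23.5773])] yaw 0.12318943552052676
0.053 fj [array([186.5461,  39.5971]), array([188.9592, -27.3454])] yaw 0.11768442515587023
0.053 plate front top [array([89.1363, 33.0581]), array([ 90.7966, -21.3119])] yaw 0.1231894355205276
0.06 fj [array([184.3244,  40.6356]), array([186.7002, -25.2697])] yaw 0.11768442515587103
0.06 plate front top [array([88.4239, 34.1979]), array([ 90.0585, -19.3297])] yaw 0.1231894355205268
ring base/head [ 0.2593 86.8793]
ring top [ 3.8702 94.8148]
housing side [121.2203  -0.6213]
housing side [186.3245   2.9556]
```

```bash
cat > rel.py <<'E'
from h import *
import sys
from scipy.spatial.transform import Rotation as Ro
np.set_printoptions(precision=4,suppress=True)
O=np.array([.5605,-.3445]);YAW=.12
X=np.array([np.sin(YAW),np.cos(YAW)]);Y=np.array([-X[1],X[0]])
def clampxy(p): return np.r_[1e3*np.array([(p[:2]-O)@X,(p[:2]-O)@Y]),1e3*p[2]]
def rel(c):  # clamp mm -> shift along the present tool axes
    s=manip.get_state();P=np.r_[O+X*c[0]/1e3+Y*c[1]/1e3,c[2]/1e3]
    print('tcp clamp',clampxy(s['tool_pos']),'world tgt',P,'tool shift',np.array(s['eef_rot']).T@(P-s['tool_pos']))
E
python3 - <<'E'
exec(open('fit.py').read().split("q=r.x")[0])
r=least_squares(lambda q:(proj(w,W([*q,.12],C))-U).ravel(),[.558,-.348]);print(r.x,r.fun)
E
python3 -c "
from rel import *
rel([-4,0,129])"
```

```text
[ 0.5604 -0.3438  0.1532] [ 0.8641  2.666  -0.7831 -0.6557  0.0066 -1.8683]
[ 0.5607 -0.3434] [-0.0259  2.7699 -0.3796 -0.1166  0.413  -2.516 ]
tcp clamp [ 48.2024  26.7503 339.2194] world tgt [ 0.56   -0.3485  0.129 ] tool shift [-0.0255 -0.0527  0.2102]
```

Emit:
{"method": "apply_moves", "body": {
  "plan": [
    {"dx": -0.025,"dy": -0.043,"dz": 0,"wx": 0,"wy": 0,"wz": 0.02,"jaw": 0.093},
    {"dx": 0,"dy": 0,"dz": 0.055,"wx": 0,"wy": 0,"wz": 0,"jaw": 0.093},
    {"dx": 0,"dy": 0,"dz": 0.055,"wx": 0,"wy": 0,"wz": 0,"jaw": 0.093}
  ]
}}

```text
clock: 4.35
tool_pos: [0.5606, -0.3393, 0.228]
eef_rot: [[-0.993, 0.119, 0.001], [0.119, 0.993, -0.001], [-0.002, -0.001, -1.0]]
force: [0.1, -0.1, -1.3]
finger_gap: 0.0934
```

```bash
python3 - <<'E'
from rel import *
w=shot('wrist','w2'); rel([-4,0,129])
for c in [(-8,0,160),(30,0,152),(4,42,106)]:
    print(proj(w,np.r_[O+X*c[0]/1e3+Y*c[1]/1e3,c[2]/1e3]))
a=cv2.imread('pics/w2.png');cv2.imwrite('pics/w2.png',a[80:400,150:500])
E
```

```text
tcp clamp [  6.8194   3.3746 219.7911] world tgt [ 0.56   -0.3485  0.129 ] tool shift [-0.0041 -0.0112  0.0907]
[[298.0059 210.6566]]
[[352.1583 207.0634]]
[[315.9383 139.1389]]
```

View pics/w2.png

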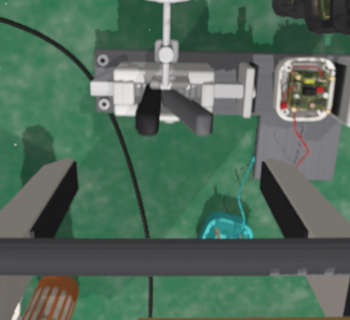

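Emit:
{"method": "apply_moves", "body": {
  "plan": [
    {"dx": -0.003,"dy": 0,"dz": 0.045,"wx": 0,"wy": 0,"wz": 0,"jaw": 0.093},
    {"dx": 0,"dy": 0,"dz": 0.045,"wx": 0,"wy": 0,"wz": 0,"jaw": 0.093},
    {"dx": 0,"dy": 0,"dz": 0,"wx": 0,"wy": 0,"wz": 0,"jaw": 0.093}
  ]
}}

```text
clock: 4.78
tool_pos: [0.5624, -0.3388, 0.1373]
eef_rot: [[-0.993, 0.119, -0.004], [0.119, 0.993, 0.003], [0.004, 0.002, -1.0]]
force: [0.3, -0.6, -0.5]
finger_gap: 0.0931
```

Emit:
{"method": "apply_moves", "body": {
  "plan": [
    {"dx": 0,"dy": -0.01,"dz": 0,"wx": 0,"wy": 0,"wz": 0,"jaw": 0.084},
    {"dx": 0,"dy": 0,"dz": 0,"wx": 0,"wy": 0,"wz": 0,"jaw": 0.078}
  ],
  "force": 12
}}

```text
clock: 5.03
tool_pos: [0.5631, -0.351, 0.1414]
eef_rot: [[-0.993, 0.12, 0.003], [0.12, 0.993, -0.002], [-0.003, -0.001, -1.0]]
force: [0.8, 3.4, 2.5]
finger_gap: 0.0801
```

```bash
python3 -c "
from rel import *
rel([-4,0,129]); s=manip.get_state(); print(s['clock'],s['force'],s['finger_gap'])"
```

```text
tcp clamp [ -6.1841  -3.3266 141.422 ] world tgt [ 0.56   -0.3485  0.129 ] tool shift [0.0034 0.0022 0.0124]
5.025 [0.7538 3.3642 2.5404] 0.08009468587469712
```

Emit:
{"method": "apply_moves", "body": {
  "plan": [
    {"dx": 0.003,"dy": 0.002,"dz": 0,"wx": 0,"wy": 0,"wz": 0,"jaw": 0.09},
    {"dx": 0,"dy": 0,"dz": 0.01,"wx": 0,"wy": 0,"wz": 0,"jaw": 0.09},
    {"dx": 0,"dy": 0,"dz": 0,"wx": 0,"wy": 0,"wz": 0,"jaw": 0.09}
  ]
}}

```text
clock: 5.4
tool_pos: [0.5589, -0.3474, 0.1276]
eef_rot: [[-0.993, 0.119, -0.001], [0.119, 0.993, 0.001], [0.002, 0.001, -1.0]]
force: [0.5, 0.3, 0.0]
finger_gap: 0.0897
```

Emit:
{"method": "apply_moves", "body": {
  "plan": [
    {"dx": 0,"dy": 0,"dz": 0,"wx": 0,"wy": 0,"wz": 0,"jaw": 0.07},
    {"dx": 0,"dy": 0,"dz": 0,"wx": 0,"wy": 0,"wz": 0,"jaw": 0.06},
    {"dx": 0,"dy": 0,"dz": 0,"wx": 0,"wy": 0,"wz": 0,"jaw": 0.06}
  ]
}}

```text
clock: 5.78
tool_pos: [0.5597, -0.3474, 0.1289]
eef_rot: [[-0.993, 0.119, 0.0], [0.119, 0.993, 0.0], [-0.0, 0.001, -1.0]]
force: [-0.7, 3.1, 2.9]
finger_gap: 0.0647
```

```bash
python3 -c "
from rel import *
rel([-4,0,129]); s=manip.get_state(); print(s['clock'],s['force'],s['finger_gap'])"
```

```text
tcp clamp [ -2.9344   0.4845 128.9443] world tgt [ 0.56   -0.3485  0.129 ] tool shift [-0.0005 -0.0011 -0.0001]
5.775 [-0.698   3.1426  2.8776] 0.06465029368323721
```

Emit:
{"method": "apply_moves", "body": {
  "plan": [
    {"dx": 0,"dy": 0,"dz": 0,"wx": 0,"wy": 0,"wz": 0,"jaw": 0.02},
    {"dx": 0,"dy": 0,"dz": 0,"wx": 0,"wy": 0,"wz": 0,"jaw": 0.02},
    {"dx": 0,"dy": 0,"dz": 0,"wx": 0,"wy": 0,"wz": 0,"jaw": 0.02}
  ]
}}

```text
clock: 6.15
tool_pos: [0.5596, -0.3469, 0.129]
eef_rot: [[-0.993, 0.12, 0.0], [0.12, 0.993, 0.002], [0.0, 0.002, -1.0]]
force: [0.1, 11.3, 9.7]
finger_gap: 0.035
```

```bash
python3 -c "
from rel import *
rel([-4,0,129]); s=manip.get_state(); print(s['clock'],s['force'],s['torque'],s['finger_gap'])"
```

```text
tcp clamp [ -2.4681   0.613  128.9578] world tgt [ 0.56   -0.3485  0.129 ] tool shift [-0.0006 -0.0015 -0.    ]
6.15 [ 0.096  11.2818  9.6997] [ 1.9944  0.0323 -0.0391] 0.03497203654910953
```

Emit:
{"method": "apply_moves", "body": {
  "plan": [
    {"dx": 0,"dy": 0,"dz": 0,"wx": 0,"wy": 0,"wz": 0,"jaw": 0.02},
    {"dx": 0,"dy": 0,"dz": 0,"wx": 0,"wy": 0,"wz": 0,"jaw": 0.02}
  ],
  "force": 15
}}

```text
clock: 6.4
tool_pos: [0.5595, -0.3477, 0.129]
eef_rot: [[-0.993, 0.12, 0.0], [0.12, 0.993, 0.0], [-0.0, 0.0, -1.0]]
force: [-1.0, 4.0, 5.6]
finger_gap: 0.0296
```

Emit:
{"method": "apply_moves", "body": {
  "plan": [
    {"dx": 0,"dy": 0,"dz": 0,"wx": 0,"wy": 0,"wz": 0,"jaw": 0.082},
    {"dx": 0,"dy": 0,"dz": 0,"wx": 0,"wy": 0,"wz": 0,"jaw": 0.082},
    {"dx": 0,"dy": 0,"dz": 0,"wx": 0,"wy": 0,"wz": 0,"jaw": 0.082},
    {"dx": 0,"dy": 0,"dz": 0,"wx": 0,"wy": 0,"wz": 0,"jaw": 0.082}
  ]
}}

```text
clock: 6.9
tool_pos: [0.5592, -0.3477, 0.1283]
eef_rot: [[-0.993, 0.119, -0.001], [0.119, 0.993, 0.0], [0.001, 0.0, -1.0]]
force: [-0.5, 2.3, -0.8]
finger_gap: 0.0652
```

```bash
python3 - <<'E'
from rel import *
rel([-4,0,129]); s=manip.get_state(); print(s['clock'],s['force'],s['finger_gap'])
t=shot('top','t2'); 
for c in [(-8,0,160),(4,42,106),(90,25,53),(90,-25,53),(184,0,53)]: print(proj(t,np.r_[O+X*c[0]/1e3+Y*c[1]/1e3,c[2]/1e3]))
w=shot('wrist','w3')
for c in [(90,25,53),(90,-25,53),(184,0,53)]: print(proj(w,np.r_[O+X*c[0]/1e3+Y*c[1]/1e3,c[2]/1e3]))
a=cv2.imread('pics/w3.png')
cv2.imwrite('pics/w3c.png',cv2.resize(a[50:350,200:500],None,fx=2,fy=2)); 
E
```

```text
tcp clamp [ -3.3441   0.9116 128.2774] world tgt [ 0.56   -0.3485  0.129 ] tool shift [-0.0009 -0.0007 -0.0007]
6.9 [-0.518   2.3211 -0.8374] 0.06523536449984205
[[420.9095 205.787 ]]
[[409.9699 224.1107]]
[[377.2226 216.472 ]]
[[379.7122 199.8158]]
[[346.3744 202.4754]]
[[452.1061 173.5962]]
[[444.8203 240.4498]]
[[577.8212 207.8444]]
```

Emit:
{"method": "apply_moves", "body": {
  "plan": [
    {"dx": 0,"dy": -0.002,"dz": 0,"wx": 0,"wy": 0,"wz": 0,"jaw": 0.082},
    {"dx": 0,"dy": 0,"dz": 0,"wx": 0,"wy": 0,"wz": 0,"jaw": 0.082}
  ]
}}

```text
clock: 7.25
tool_pos: [0.5591, -0.3499, 0.1286]
eef_rot: [[-0.993, 0.12, -0.0], [0.12, 0.993, -0.0], [0.0, -0.0, -1.0]]
force: [0.4, 1.4, -2.1]
finger_gap: 0.0821
```

Emit:
{"method": "apply_moves", "body": {
  "plan": [
    {"dx": 0,"dy": 0,"dz": 0,"wx": 0,"wy": 0,"wz": 0,"jaw": 0.02},
    {"dx": 0,"dy": 0,"dz": 0,"wx": 0,"wy": 0,"wz": 0,"jaw": 0.02},
    {"dx": 0,"dy": 0,"dz": 0,"wx": 0,"wy": 0,"wz": 0,"jaw": 0.02},
    {"dx": 0,"dy": 0,"dz": 0,"wx": 0,"wy": 0,"wz": 0,"jaw": 0.02},
    {"dx": 0,"dy": 0,"dz": 0,"wx": 0,"wy": 0,"wz": 0,"jaw": 0.02}
  ]
}}

```text
clock: 7.88
tool_pos: [0.56, -0.3482, 0.1298]
eef_rot: [[-0.993, 0.119, 0.001], [0.119, 0.993, 0.002], [-0.001, 0.002, -1.0]]
force: [1.4, 12.7, 8.7]
finger_gap: 0.0366
```

Emit:
{"method": "apply_moves", "body": {
  "plan": [
    {"dx": 0,"dy": 0,"dz": 0,"wx": 0,"wy": 0,"wz": 0,"jaw": 0.082},
    {"dx": 0,"dy": 0,"dz": 0,"wx": 0,"wy": 0,"wz": 0,"jaw": 0.082},
    {"dx": 0,"dy": 0,"dz": 0,"wx": 0,"wy": 0,"wz": 0,"jaw": 0.082},
    {"dx": 0,"dy": 0,"dz": 0,"wx": 0,"wy": 0,"wz": 0,"jaw": 0.082},
    {"dx": 0,"dy": 0,"dz": 0,"wx": 0,"wy": 0,"wz": 0,"jaw": 0.082}
  ]
}}

```text
clock: 8.5
tool_pos: [0.559, -0.3498, 0.1284]
eef_rot: [[-0.993, 0.12, -0.0], [0.12, 0.993, 0.0], [0.0, 0.0, -1.0]]
force: [-0.2, 2.3, -1.3]
finger_gap: 0.0801
```

Emit:
{"method": "apply_moves", "body": {
  "plan": [
    {"dx": 0,"dy": 0,"dz": 0,"wx": 0,"wy": 0,"wz": 0,"jaw": 0.02},
    {"dx": 0,"dy": 0,"dz": 0,"wx": 0,"wy": 0,"wz": 0,"jaw": 0.02},
    {"dx": 0,"dy": 0,"dz": 0,"wx": 0,"wy": 0,"wz": 0,"jaw": 0.02},
    {"dx": 0,"dy": 0,"dz": 0,"wx": 0,"wy": 0,"wz": 0,"jaw": 0.02},
    {"dx": 0,"dy": 0,"dz": 0,"wx": 0,"wy": 0,"wz": 0,"jaw": 0.02}
  ]
}}

```text
clock: 9.12
tool_pos: [0.5594, -0.3488, 0.129]
eef_rot: [[-0.993, 0.12, 0.0], [0.12, 0.993, 0.002], [0.0, 0.002, -1.0]]
force: [0.2, 11.4, 9.7]
finger_gap: 0.037
```

Emit:
{"method": "apply_moves", "body": {
  "plan": [
    {"dx": 0,"dy": 0,"dz": 0,"wx": 0,"wy": 0,"wz": 0,"jaw": 0.02}
  ]
}}

```text
clock: 9.25
tool_pos: [0.5595, -0.3477, 0.1291]
eef_rot: [[-0.993, 0.12, 0.0], [0.12, 0.993, 0.003], [0.0, 0.003, -1.0]]
force: [-0.9, 12.6, 8.1]
finger_gap: 0.0296
```

Emit:
{"method": "apply_moves", "body": {
  "plan": [
    {"dx": 0,"dy": 0,"dz": 0,"wx": 0,"wy": 0,"wz": 0,"jaw": 0.082},
    {"dx": 0,"dy": 0,"dz": 0,"wx": 0,"wy": 0,"wz": 0,"jaw": 0.082},
    {"dx": 0,"dy": 0,"dz": 0,"wx": 0,"wy": 0,"wz": 0,"jaw": 0.082},
    {"dx": 0,"dy": 0,"dz": 0,"wx": 0,"wy": 0,"wz": 0,"jaw": 0.082},
    {"dx": 0,"dy": 0,"dz": 0,"wx": 0,"wy": 0,"wz": 0,"jaw": 0.082}
  ]
}}

```text
clock: 9.88
tool_pos: [0.559, -0.3498, 0.1284]
eef_rot: [[-0.993, 0.12, -0.0], [0.12, 0.993, 0.0], [0.0, 0.0, -1.0]]
force: [0.5, 2.0, -2.4]
finger_gap: 0.0752
```

```bash
python3 - <<'E'
from rel import *
w=shot('wrist','w4')
a=cv2.imread('pics/w3.png');b=cv2.imread('pics/w4.png')
cv2.imwrite('pics/w34.png',np.hstack([cv2.resize(k[130:330,400:600],None,fx=2,fy=2,interpolation=cv2.INTER_CUBIC) for k in (a,b)]))
E
```

```text
(no output)
```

View pics/w34.png

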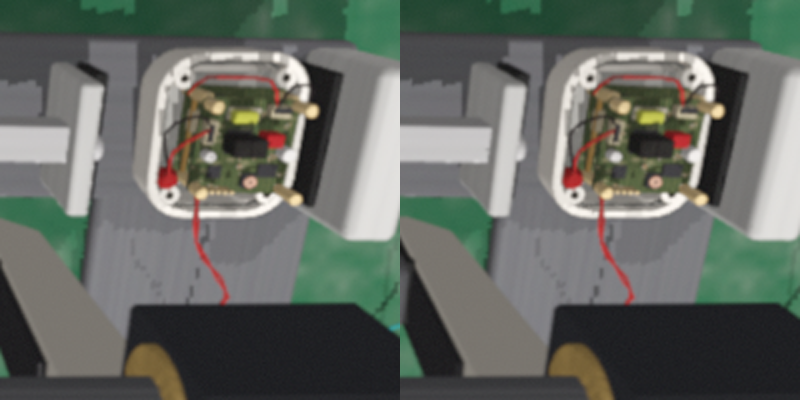

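Emit:
{"method": "apply_moves", "body": {
  "plan": [
    {"dx": 0,"dy": 0,"dz": 0,"wx": 0,"wy": 0,"wz": 0,"jaw": 0.082},
    {"dx": 0,"dy": 0,"dz": 0,"wx": 0,"wy": 0,"wz": 0,"jaw": 0.02},
    {"dx": 0,"dy": 0,"dz": 0,"wx": 0,"wy": 0,"wz": 0,"jaw": 0.02},
    {"dx": 0,"dy": 0,"dz": 0,"wx": 0,"wy": 0,"wz": 0,"jaw": 0.02},
    {"dx": 0,"dy": 0,"dz": 0,"wx": 0,"wy": 0,"wz": 0,"jaw": 0.02}
  ]
}}

```text
clock: 10.55
tool_pos: [0.56, -0.3482, 0.1298]
eef_rot: [[-0.993, 0.119, 0.001], [0.119, 0.993, 0.002], [-0.001, 0.002, -1.0]]
force: [-0.6, 12.2, 11.4]
finger_gap: 0.0468
```

Emit:
{"method": "apply_moves", "body": {
  "plan": [
    {"dx": 0,"dy": 0,"dz": 0,"wx": 0,"wy": 0,"wz": 0,"jaw": 0.02},
    {"dx": 0,"dy": 0,"dz": 0,"wx": 0,"wy": 0,"wz": 0,"jaw": 0.02}
  ]
}}

```text
clock: 10.8
tool_pos: [0.5601, -0.3478, 0.1298]
eef_rot: [[-0.993, 0.119, 0.001], [0.119, 0.993, 0.003], [-0.001, 0.003, -1.0]]
force: [0.2, 12.4, 8.9]
finger_gap: 0.0298
```

Emit:
{"method": "apply_moves", "body": {
  "plan": [
    {"dx": 0,"dy": 0,"dz": 0,"wx": 0,"wy": 0,"wz": 0,"jaw": 0.082},
    {"dx": 0,"dy": 0,"dz": 0,"wx": 0,"wy": 0,"wz": 0,"jaw": 0.082},
    {"dx": 0,"dy": 0,"dz": 0,"wx": 0,"wy": 0,"wz": 0,"jaw": 0.082},
    {"dx": 0,"dy": 0,"dz": 0,"wx": 0,"wy": 0,"wz": 0,"jaw": 0.082},
    {"dx": 0,"dy": 0,"dz": 0,"wx": 0,"wy": 0,"wz": 0,"jaw": 0.082}
  ]
}}

```text
clock: 11.42
tool_pos: [0.5589, -0.3497, 0.1283]
eef_rot: [[-0.993, 0.12, -0.001], [0.12, 0.993, 0.0], [0.001, 0.0, -1.0]]
force: [0.4, 2.3, -1.9]
finger_gap: 0.0751
```

Emit:
{"method": "apply_moves", "body": {
  "plan": [
    {"dx": 0,"dy": 0,"dz": 0,"wx": 0,"wy": 0,"wz": 0,"jaw": 0.082},
    {"dx": 0,"dy": 0,"dz": 0,"wx": 0,"wy": 0,"wz": 0,"jaw": 0.02},
    {"dx": 0,"dy": 0,"dz": 0,"wx": 0,"wy": 0,"wz": 0,"jaw": 0.02},
    {"dx": 0,"dy": 0,"dz": 0,"wx": 0,"wy": 0,"wz": 0,"jaw": 0.02},
    {"dx": 0,"dy": 0,"dz": 0,"wx": 0,"wy": 0,"wz": 0,"jaw": 0.02}
  ]
}}

```text
clock: 12.05
tool_pos: [0.5599, -0.3482, 0.1298]
eef_rot: [[-0.993, 0.119, 0.001], [0.119, 0.993, 0.002], [-0.001, 0.002, -1.0]]
force: [1.5, 12.9, 8.7]
finger_gap: 0.0465
```

Emit:
{"method": "apply_moves", "body": {
  "plan": [
    {"dx": 0,"dy": 0,"dz": 0,"wx": 0,"wy": 0,"wz": 0,"jaw": 0.02},
    {"dx": 0,"dy": 0,"dz": 0,"wx": 0,"wy": 0,"wz": 0,"jaw": 0.02}
  ]
}}

```text
clock: 12.3
tool_pos: [0.56, -0.3478, 0.1298]
eef_rot: [[-0.993, 0.119, 0.001], [0.119, 0.993, 0.003], [-0.001, 0.003, -1.0]]
force: [0.2, 12.7, 8.6]
finger_gap: 0.0296
```

Emit:
{"method": "apply_moves", "body": {
  "plan": [
    {"dx": 0,"dy": 0,"dz": 0,"wx": 0,"wy": 0,"wz": 0,"jaw": 0.082},
    {"dx": 0,"dy": 0,"dz": 0,"wx": 0,"wy": 0,"wz": 0,"jaw": 0.082},
    {"dx": 0,"dy": 0,"dz": 0,"wx": 0,"wy": 0,"wz": 0,"jaw": 0.082},
    {"dx": 0,"dy": 0,"dz": 0,"wx": 0,"wy": 0,"wz": 0,"jaw": 0.082},
    {"dx": 0,"dy": 0,"dz": 0,"wx": 0,"wy": 0,"wz": 0,"jaw": 0.082}
  ]
}}

```text
clock: 12.92
tool_pos: [0.5589, -0.3497, 0.1283]
eef_rot: [[-0.993, 0.12, -0.001], [0.12, 0.993, 0.0], [0.001, 0.0, -1.0]]
force: [0.1, 1.5, -2.0]
finger_gap: 0.0754
```

Emit:
{"method": "apply_moves", "body": {
  "plan": [
    {"dx": 0,"dy": 0,"dz": 0,"wx": 0,"wy": 0,"wz": 0,"jaw": 0.082},
    {"dx": 0,"dy": 0,"dz": 0,"wx": 0,"wy": 0,"wz": 0,"jaw": 0.02},
    {"dx": 0,"dy": 0,"dz": 0,"wx": 0,"wy": 0,"wz": 0,"jaw": 0.02},
    {"dx": 0,"dy": 0,"dz": 0,"wx": 0,"wy": 0,"wz": 0,"jaw": 0.02},
    {"dx": 0,"dy": 0,"dz": 0,"wx": 0,"wy": 0,"wz": 0,"jaw": 0.02}
  ]
}}

```text
clock: 13.55
tool_pos: [0.5599, -0.3482, 0.1298]
eef_rot: [[-0.993, 0.119, 0.001], [0.119, 0.993, 0.002], [-0.001, 0.002, -1.0]]
force: [0.2, 12.3, 8.5]
finger_gap: 0.0467
```

Emit:
{"method": "apply_moves", "body": {
  "plan": [
    {"dx": 0,"dy": 0,"dz": 0,"wx": 0,"wy": 0,"wz": 0,"jaw": 0.02},
    {"dx": 0,"dy": 0,"dz": 0,"wx": 0,"wy": 0,"wz": 0,"jaw": 0.02}
  ]
}}

```text
clock: 13.8
tool_pos: [0.56, -0.3478, 0.1298]
eef_rot: [[-0.993, 0.119, 0.001], [0.119, 0.993, 0.003], [-0.001, 0.003, -1.0]]
force: [0.7, 12.2, 9.5]
finger_gap: 0.0295
```

```bash
python3 - <<'E'
from rel import *
w=shot('wrist','w5')
a=cv2.imread('pics/w4.png');b=cv2.imread('pics/w5.png')
cv2.imwrite('pics/w45.png',np.hstack([cv2.resize(k[130:330,400:600],None,fx=2,fy=2,interpolation=cv2.INTER_CUBIC) for k in (a,b)]))
s=manip.get_state();print(s['clock'],s['force'],s['finger_gap'])
E
```

```text
13.85 [ 1.0039 14.0988 10.2114] 0.029514246953815618
```

View pics/w45.png

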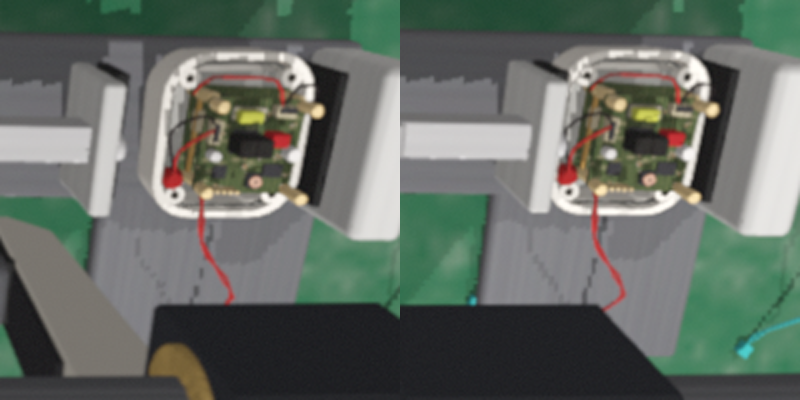

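Emit:
{"method": "apply_moves", "body": {
  "plan": [
    {"dx": 0,"dy": 0,"dz": 0,"wx": 0,"wy": 0,"wz": 0,"jaw": 0.082},
    {"dx": 0,"dy": 0,"dz": 0,"wx": 0,"wy": 0,"wz": 0,"jaw": 0.082},
    {"dx": 0,"dy": 0,"dz": 0,"wx": 0,"wy": 0,"wz": 0,"jaw": 0.082},
    {"dx": 0,"dy": 0,"dz": 0,"wx": 0,"wy": 0,"wz": 0,"jaw": 0.082},
    {"dx": 0,"dy": 0,"dz": 0,"wx": 0,"wy": 0,"wz": 0,"jaw": 0.082}
  ]
}}

```text
clock: 14.48
tool_pos: [0.5589, -0.3497, 0.1283]
eef_rot: [[-0.993, 0.12, -0.001], [0.12, 0.993, 0.0], [0.001, 0.0, -1.0]]
force: [0.1, 0.9, -1.9]
finger_gap: 0.0749
```

Emit:
{"method": "apply_moves", "body": {
  "plan": [
    {"dx": 0,"dy": 0,"dz": 0,"wx": 0,"wy": 0,"wz": 0,"jaw": 0.082},
    {"dx": 0,"dy": 0,"dz": 0,"wx": 0,"wy": 0,"wz": 0,"jaw": 0.02},
    {"dx": 0,"dy": 0,"dz": 0,"wx": 0,"wy": 0,"wz": 0,"jaw": 0.02},
    {"dx": 0,"dy": 0,"dz": 0,"wx": 0,"wy": 0,"wz": 0,"jaw": 0.02},
    {"dx": 0,"dy": 0,"dz": 0,"wx": 0,"wy": 0,"wz": 0,"jaw": 0.02}
  ]
}}

```text
clock: 15.1
tool_pos: [0.5599, -0.3481, 0.1298]
eef_rot: [[-0.993, 0.119, 0.001], [0.119, 0.993, 0.002], [-0.001, 0.002, -1.0]]
force: [0.6, 12.8, 9.7]
finger_gap: 0.0469
```

Emit:
{"method": "apply_moves", "body": {
  "plan": [
    {"dx": 0,"dy": 0,"dz": 0,"wx": 0,"wy": 0,"wz": 0,"jaw": 0.02}
  ]
}}

```text
clock: 15.22
tool_pos: [0.56, -0.3482, 0.1299]
eef_rot: [[-0.993, 0.119, 0.001], [0.119, 0.993, 0.002], [-0.001, 0.002, -1.0]]
force: [0.8, 12.2, 9.8]
finger_gap: 0.0367
```

Emit:
{"method": "apply_moves", "body": {
  "plan": [
    {"dx": 0,"dy": 0,"dz": 0,"wx": 0,"wy": 0,"wz": 0,"jaw": 0.02},
    {"dx": 0,"dy": 0,"dz": 0,"wx": 0,"wy": 0,"wz": 0,"jaw": 0.02}
  ]
}}

```text
clock: 15.48
tool_pos: [0.5601, -0.3478, 0.1299]
eef_rot: [[-0.993, 0.119, 0.001], [0.119, 0.993, 0.003], [-0.001, 0.003, -1.0]]
force: [1.3, 14.8, 10.9]
finger_gap: 0.0297
```

Emit:
{"method": "apply_moves", "body": {
  "plan": [
    {"dx": 0,"dy": 0,"dz": 0,"wx": 0,"wy": 0,"wz": 0,"jaw": 0.082},
    {"dx": 0,"dy": 0,"dz": 0,"wx": 0,"wy": 0,"wz": 0,"jaw": 0.082},
    {"dx": 0,"dy": 0,"dz": 0,"wx": 0,"wy": 0,"wz": 0,"jaw": 0.082},
    {"dx": 0,"dy": 0,"dz": 0,"wx": 0,"wy": 0,"wz": 0,"jaw": 0.082},
    {"dx": 0,"dy": 0,"dz": 0,"wx": 0,"wy": 0,"wz": 0,"jaw": 0.082}
  ]
}}

```text
clock: 16.1
tool_pos: [0.5589, -0.3498, 0.1284]
eef_rot: [[-0.993, 0.12, -0.001], [0.12, 0.993, 0.0], [0.001, 0.0, -1.0]]
force: [0.7, 1.3, -1.0]
finger_gap: 0.0753
```

Emit:
{"method": "apply_moves", "body": {
  "plan": [
    {"dx": 0,"dy": 0,"dz": 0,"wx": 0,"wy": 0,"wz": 0,"jaw": 0.082},
    {"dx": 0,"dy": 0,"dz": 0,"wx": 0,"wy": 0,"wz": 0,"jaw": 0.02},
    {"dx": 0,"dy": 0,"dz": 0,"wx": 0,"wy": 0,"wz": 0,"jaw": 0.02},
    {"dx": 0,"dy": 0,"dz": 0,"wx": 0,"wy": 0,"wz": 0,"jaw": 0.02},
    {"dx": 0,"dy": 0,"dz": 0,"wx": 0,"wy": 0,"wz": 0,"jaw": 0.02}
  ]
}}

```text
clock: 16.73
tool_pos: [0.5601, -0.3468, 0.1302]
eef_rot: [[-0.993, 0.119, 0.001], [0.119, 0.993, 0.004], [-0.001, 0.005, -1.0]]
force: [-0.6, 22.8, 15.2]
finger_gap: 0.047
```

Emit:
{"method": "apply_moves", "body": {
  "plan": [
    {"dx": 0,"dy": 0,"dz": 0,"wx": 0,"wy": 0,"wz": 0,"jaw": 0.02}
  ]
}}

```text
clock: 16.85
tool_pos: [0.5604, -0.3464, 0.1305]
eef_rot: [[-0.993, 0.119, 0.001], [0.119, 0.993, 0.005], [-0.001, 0.005, -1.0]]
force: [0.6, 26.4, 19.2]
finger_gap: 0.0372
```

Emit:
{"method": "apply_moves", "body": {
  "plan": [
    {"dx": 0,"dy": 0,"dz": 0,"wx": 0,"wy": 0,"wz": 0,"jaw": 0.02},
    {"dx": 0,"dy": 0,"dz": 0,"wx": 0,"wy": 0,"wz": 0,"jaw": 0.02}
  ]
}}

```text
clock: 17.1
tool_pos: [0.5604, -0.3466, 0.1307]
eef_rot: [[-0.993, 0.119, 0.002], [0.119, 0.993, 0.004], [-0.001, 0.004, -1.0]]
force: [-1.2, 23.3, 18.7]
finger_gap: 0.0321
```

```bash
python3 - <<'E'
from rel import *
w=shot('wrist','w6')
s=manip.get_state();print(s['clock'],s['force'],s['finger_gap'])
a=cv2.imread('pics/w5.png')[130:330,400:600].astype(int);b=cv2.imread('pics/w6.png')[130:330,400:600].astype(int)
# jaw edge rows 50..80: brightness profile
for k in (a,b): print(k[55:75].mean((0,2))[60:160:2].astype(int))
E
```

```text
17.15 [-0.9659 22.4653 18.8259] 0.032436159043713726
[172 173 166 131 129 166 204 212 212 210 192 144 149 122 108  73  67  90
  86  91  84  96  87  92 118  97  60  47  50  64  76  77  80  80  87  74
  59  74  94 102 106 106 109 130 181 155  67  59  62  54]
[170 173 173 173 173 173 174 174 150 125 137 182 208 211 211 206 177  90
  70  89  84  91  82 102  98  99 115  88  50  48  51  70  81  81  82  85
  88  73  62  75  94  98 107 110 115 140 148  81  54  77]
```

Emit:
{"method": "apply_moves", "body": {
  "plan": [
    {"dx": 0,"dy": 0,"dz": 0,"wx": 0,"wy": 0,"wz": 0,"jaw": 0.084},
    {"dx": 0,"dy": 0,"dz": 0,"wx": 0,"wy": 0,"wz": 0,"jaw": 0.084},
    {"dx": 0,"dy": 0,"dz": 0,"wx": 0,"wy": 0,"wz": 0,"jaw": 0.084},
    {"dx": 0,"dy": 0,"dz": 0,"wx": 0,"wy": 0,"wz": 0,"jaw": 0.084},
    {"dx": 0,"dy": 0,"dz": 0,"wx": 0,"wy": 0,"wz": 0,"jaw": 0.084}
  ]
}}

```text
clock: 17.77
tool_pos: [0.5591, -0.3498, 0.1285]
eef_rot: [[-0.993, 0.12, -0.0], [0.12, 0.993, -0.0], [0.0, -0.0, -1.0]]
force: [-0.3, 1.6, -1.8]
finger_gap: 0.0778
```

Emit:
{"method": "apply_moves", "body": {
  "plan": [
    {"dx": 0,"dy": 0,"dz": 0,"wx": 0,"wy": 0,"wz": 0,"jaw": 0.06},
    {"dx": 0,"dy": 0,"dz": 0,"wx": 0,"wy": 0,"wz": 0,"jaw": 0.05},
    {"dx": 0,"dy": 0,"dz": 0,"wx": 0,"wy": 0,"wz": 0,"jaw": 0.05},
    {"dx": 0,"dy": 0,"dz": 0,"wx": 0,"wy": 0,"wz": 0,"jaw": 0.05}
  ],
  "force": 7
}}

```text
clock: 18.27
tool_pos: [0.5595, -0.348, 0.1295]
eef_rot: [[-0.993, 0.119, 0.0], [0.119, 0.993, 0.003], [0.0, 0.003, -1.0]]
force: [-1.0, 14.9, 10.0]
finger_gap: 0.056
```

Emit:
{"method": "apply_moves", "body": {
  "plan": [
    {"dx": 0,"dy": 0,"dz": 0,"wx": 0,"wy": 0,"wz": 0,"jaw": 0.05},
    {"dx": 0,"dy": 0,"dz": 0,"wx": 0,"wy": 0,"wz": 0,"jaw": 0.05}
  ]
}}

```text
clock: 18.52
tool_pos: [0.5596, -0.3479, 0.1295]
eef_rot: [[-0.993, 0.119, 0.0], [0.119, 0.993, 0.003], [0.0, 0.003, -1.0]]
force: [0.1, 14.8, 10.4]
finger_gap: 0.0555
```

```bash
python3 - <<'E'
from rel import *
shot('wrist','w7'); s=manip.get_state();print(s['clock'],s['force'],s['finger_gap'])
E
```

```text
18.575 [-1.2114 14.0451 10.3471] 0.055468671514696824
```

Emit:
{"method": "apply_moves", "body": {
  "plan": [
    {"dx": 0,"dy": 0,"dz": 0,"wx": 0,"wy": 0,"wz": 0,"jaw": 0.084},
    {"dx": 0,"dy": 0,"dz": 0,"wx": 0,"wy": 0,"wz": 0,"jaw": 0.084},
    {"dx": 0,"dy": 0,"dz": 0,"wx": 0,"wy": 0,"wz": 0,"jaw": 0.084},
    {"dx": 0,"dy": 0,"dz": 0,"wx": 0,"wy": 0,"wz": 0,"jaw": 0.084}
  ]
}}

```text
clock: 19.08
tool_pos: [0.5591, -0.3501, 0.1285]
eef_rot: [[-0.993, 0.12, -0.0], [0.12, 0.993, -0.0], [0.0, -0.0, -1.0]]
force: [0.9, -0.7, -0.0]
finger_gap: 0.0834
```

```bash
python3 - <<'E'
from rel import *
shot('wrist','w8'); s=manip.get_state();print(s['clock'],s['force'],s['finger_gap'])
I=[cv2.imread(f'pics/w{k}.png')[130:330,400:620] for k in (6,7,8)]
G=[cv2.cvtColor(i,cv2.COLOR_BGR2GRAY).astype(np.float32) for i in I]
# shifts between pictures of patches: plate, shell, fixed jaw
for n,(y0,y1,x0,x1) in dict(plate=(30,105,48,82),shell=(25,108,88,158),fixed=(25,115,172,205)).items():
    for a,b in ((0,2),(1,2)):
        T=G[a][y0:y1,x0:x1]; S=G[b][y0-12:y1+12,x0-12:x1+12]
        r=cv2.matchTemplate(S,T,cv2.TM_CCOEFF_NORMED);_,m,_,(u,v)=cv2.minMaxLoc(r)
        def sp(f,c): d=f[c-1]-2*f[c]+f[c+1]; return c+.5*(f[c-1]-f[c+1])/d
        try:uu=sp(r[v],u);vv=sp(r[:,u],v)
        except Exception: uu,vv=u,v
        print(n,(a+6,b+6),round(m,3),uu-12,vv-12)
cv2.imwrite('pics/w678.png',np.hstack([cv2.resize(i[20:130],None,fx=1.2,fy=1.2) for i in I]))
cv2.imwrite('pics/w68.png',np.vstack([cv2.resize(i[20:130],None,fx=2.6,fy=2.6,interpolation=cv2.INTER_CUBIC) for i in (I[0],I[2])]))
E
```

```text
19.125 [-0.2339 -0.2747  0.011 ] 0.08359452956177449
plate (6, 8) 0.989 3.3449821 2.1343164
plate (7, 8) 0.996 3.9897337 0.7270527
shell (6, 8) 0.952 7.106724 2.2350426
shell (7, 8) 0.983 4.2514286 0.7349453
fixed (6, 8) 0.998 8.019554 2.5902767
fixed (7, 8) 0.999 5.002592 0.40244484
```

View pics/w68.png

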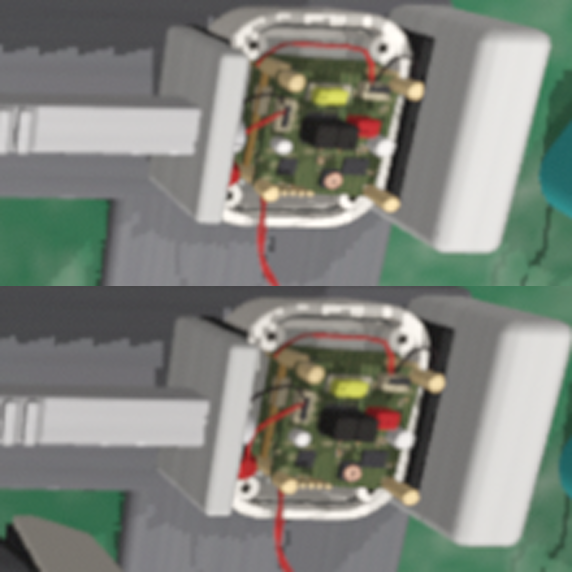

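Emit:
{"method": "apply_moves", "body": {
  "plan": [
    {"dx": 0,"dy": 0,"dz": 0,"wx": 0,"wy": 0,"wz": 0,"jaw": 0.03},
    {"dx": 0,"dy": 0,"dz": 0,"wx": 0,"wy": 0,"wz": 0,"jaw": 0.03},
    {"dx": 0,"dy": 0,"dz": 0,"wx": 0,"wy": 0,"wz": 0,"jaw": 0.03},
    {"dx": 0,"dy": 0,"dz": 0,"wx": 0,"wy": 0,"wz": 0,"jaw": 0.03},
    {"dx": 0,"dy": 0,"dz": 0,"wx": 0,"wy": 0,"wz": 0,"jaw": 0.03}
  ],
  "force": 10
}}

```text
clock: 19.75
tool_pos: [0.5597, -0.3468, 0.1296]
eef_rot: [[-0.993, 0.119, -0.0], [0.119, 0.993, 0.005], [0.001, 0.005, -1.0]]
force: [-1.4, 19.9, 14.1]
finger_gap: 0.0498
```

Emit:
{"method": "apply_moves", "body": {
  "plan": [
    {"dx": 0,"dy": 0,"dz": 0,"wx": 0,"wy": 0,"wz": 0,"jaw": 0.03},
    {"dx": 0,"dy": 0,"dz": 0,"wx": 0,"wy": 0,"wz": 0,"jaw": 0.03}
  ]
}}

```text
clock: 20.0
tool_pos: [0.5597, -0.3468, 0.1297]
eef_rot: [[-0.993, 0.119, -0.0], [0.119, 0.993, 0.005], [0.001, 0.005, -1.0]]
force: [-1.1, 20.4, 13.9]
finger_gap: 0.0501
```

Emit:
{"method": "apply_moves", "body": {
  "plan": [
    {"dx": 0,"dy": 0,"dz": 0,"wx": 0,"wy": 0,"wz": 0,"jaw": 0.086},
    {"dx": 0,"dy": 0,"dz": 0,"wx": 0,"wy": 0,"wz": 0,"jaw": 0.086},
    {"dx": 0,"dy": 0,"dz": 0,"wx": 0,"wy": 0,"wz": 0,"jaw": 0.086},
    {"dx": 0,"dy": 0,"dz": 0,"wx": 0,"wy": 0,"wz": 0,"jaw": 0.086}
  ]
}}

```text
clock: 20.5
tool_pos: [0.559, -0.3499, 0.1284]
eef_rot: [[-0.993, 0.12, -0.0], [0.12, 0.993, -0.0], [0.0, -0.0, -1.0]]
force: [-0.2, -0.7, -1.0]
finger_gap: 0.0841
```

```bash
python3 - <<'E'
from rel import *
shot('wrist','w9'); s=manip.get_state();print(s['clock'],s['force'],s['finger_gap'])
I=[cv2.imread(f'pics/w{k}.png')[130:330,400:620] for k in (8,9)]
G=[cv2.cvtColor(i,cv2.COLOR_BGR2GRAY).astype(np.float32) for i in I]
for n,(y0,y1,x0,x1) in dict(plate=(30,105,55,88),shell=(25,108,95,165),fixed=(25,115,180,205)).items():
        T=G[0][y0:y1,x0:x1]; S=G[1][y0-12:y1+12,x0-12:x1+12]
        r=cv2.matchTemplate(S,T,cv2.TM_CCOEFF_NORMED);_,m,_,(u,v)=cv2.minMaxLoc(r)
        def sp(f,c): d=f[c-1]-2*f[c]+f[c+1]; return c+.5*(f[c-1]-f[c+1])/d
        print(n,round(m,3),sp(r[v],u)-12,sp(r[:,u],v)-12)
E
```

```text
20.55 [ 0.5976  0.4307 -0.598 ] 0.08489123654785105
plate 0.996 -0.22433472 0.21673393
shell 0.992 -0.11001873 0.2364645
fixed 1.0 -0.05517578 0.12866211
```

```bash
sed -i 's/^O=.*;YAW/O=np.array([.5603,-.3465]);YAW/' rel.py; python3 -c "
from rel import *
rel([4,140,225]);print(manip.get_state()['joint_positions'])"
```

```text
tcp clamp [ -3.7108   0.8285 128.4901] world tgt [ 0.4218 -0.3258  0.225 ] tool shift [ 0.1392  0.0077 -0.0965]
[-0.6299  0.6415  1.4225 -0.0005  1.0776 -2.0804]
```

Emit:
{"method": "apply_moves", "body": {
  "plan": [
    {"dx": 0,"dy": 0,"dz": -0.045,"wx": 0,"wy": 0,"wz": 0,"jaw": 0.09},
    {"dx": 0,"dy": 0,"dz": -0.055,"wx": 0,"wy": 0,"wz": 0,"jaw": 0.09}
  ]
}}

```text
clock: 20.8
tool_pos: [0.5587, -0.3498, 0.229]
eef_rot: [[-0.993, 0.12, -0.002], [0.12, 0.993, 0.001], [0.002, 0.001, -1.0]]
force: [-0.3, -0.4, 0.5]
finger_gap: 0.0896
```

Emit:
{"method": "apply_moves", "body": {
  "plan": [
    {"dx": 0.047,"dy": 0.003,"dz": 0,"wx": 0,"wy": 0,"wz": 0,"jaw": 0.0},
    {"dx": 0.047,"dy": 0.003,"dz": 0,"wx": 0,"wy": 0,"wz": 0,"jaw": 0.0},
    {"dx": 0.047,"dy": 0.002,"dz": 0,"wx": 0,"wy": 0,"wz": 0,"jaw": 0.0},
    {"dx": 0,"dy": 0,"dz": 0,"wx": 0,"wy": 0,"wz": 0.1745,"jaw": 0.0},
    {"dx": 0,"dy": 0,"dz": 0,"wx": 0,"wy": 0,"wz": 0.1745,"jaw": 0.0}
  ]
}}

```text
clock: 21.42
tool_pos: [0.4197, -0.3254, 0.2292]
eef_rot: [[-0.889, 0.458, 0.001], [0.458, 0.889, -0.001], [-0.001, -0.001, -1.0]]
force: [0.4, 0.0, -0.0]
finger_gap: 0.0447
```

Emit:
{"method": "apply_moves", "body": {
  "plan": [
    {"dx": 0,"dy": 0,"dz": 0,"wx": 0,"wy": 0,"wz": 0.1745,"jaw": 0.0},
    {"dx": 0,"dy": 0,"dz": 0,"wx": 0,"wy": 0,"wz": 0.1745,"jaw": 0.0},
    {"dx": 0,"dy": 0,"dz": 0,"wx": 0,"wy": 0,"wz": 0.1745,"jaw": 0.0},
    {"dx": 0,"dy": 0,"dz": 0,"wx": 0,"wy": 0,"wz": 0.1745,"jaw": 0.0},
    {"dx": 0,"dy": 0,"dz": 0,"wx": 0,"wy": 0,"wz": 0.1745,"jaw": 0.0}
  ]
}}

```text
clock: 22.05
tool_pos: [0.4201, -0.3253, 0.2288]
eef_rot: [[-0.222, 0.975, 0.0], [0.975, 0.222, -0.001], [-0.001, -0.0, -1.0]]
force: [-0.5, -0.1, -1.0]
finger_gap: 0.0006
```

Emit:
{"method": "apply_moves", "body": {
  "plan": [
    {"dx": 0,"dy": 0,"dz": 0,"wx": 0,"wy": 0,"wz": 0.1745,"jaw": 0.0},
    {"dx": 0,"dy": 0,"dz": 0,"wx": 0,"wy": 0,"wz": 0.1745,"jaw": 0.0},
    {"dx": 0,"dy": 0,"dz": 0,"wx": 0,"wy": 0,"wz": 0,"jaw": 0.0}
  ]
}}

```text
clock: 22.42
tool_pos: [0.4201, -0.3252, 0.2288]
eef_rot: [[0.118, 0.993, 0.0], [0.993, -0.118, -0.001], [-0.001, 0.0, -1.0]]
force: [0.4, 0.0, 0.2]
finger_gap: 0.0006
```

```bash
python3 - <<'E'
from rel import *
rel([4,140,94]); w=shot('wrist','w10');shot('top','t10')
for c in [(4,100,100),(4,92,140),(4,42,106),(-8,0,160)]: print(c,proj(w,np.r_[O+X*c[0]/1e3+Y*c[1]/1e3,c[2]/1e3]))
a=cv2.imread('pics/w10.png');cv2.imwrite('pics/w10c.png',cv2.resize(a[60:360,170:490],None,fx=1.8,fy=1.8))
E
```

```text
tcp clamp [  4.3197 141.7396 228.7909] world tgt [ 0.4218 -0.3258  0.094 ] tool shift [-0.0002  0.0017  0.1348]
(4, 100, 100) [[366.1892 190.1634]]
(4, 92, 140) [[383.715  204.4451]]
(4, 42, 106) [[436.1166 192.168 ]]
(-8, 0, 160) [[517.2237 229.3035]]
```

View pics/w10c.png

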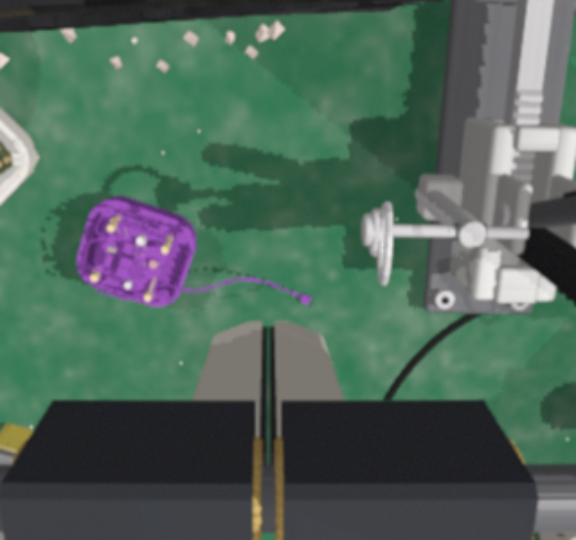

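Emit:
{"method": "apply_moves", "body": {
  "plan": [
    {"dx": 0,"dy": 0,"dz": 0.045,"wx": 0,"wy": 0,"wz": 0,"jaw": 0.0},
    {"dx": 0,"dy": 0,"dz": 0.045,"wx": 0,"wy": 0,"wz": 0,"jaw": 0.0},
    {"dx": 0,"dy": 0,"dz": 0.045,"wx": 0,"wy": 0,"wz": 0,"jaw": 0.0},
    {"dx": 0,"dy": 0.01,"dz": 0,"wx": 0,"wy": 0,"wz": 0,"jaw": 0.0},
    {"dx": 0,"dy": 0.01,"dz": 0,"wx": 0,"wy": 0,"wz": 0,"jaw": 0.0}
  ]
}}

```text
clock: 23.15
tool_pos: [0.4416, -0.3281, 0.0954]
eef_rot: [[0.118, 0.993, 0.002], [0.993, -0.118, -0.001], [-0.001, 0.002, -1.0]]
force: [-0.8, 0.1, 1.2]
finger_gap: 0.0006
```

Emit:
{"method": "apply_moves", "body": {
  "plan": [
    {"dx": 0,"dy": 0.006,"dz": 0,"wx": 0,"wy": 0,"wz": 0,"jaw": 0.0},
    {"dx": 0,"dy": 0.006,"dz": 0,"wx": 0,"wy": 0,"wz": 0,"jaw": 0.0},
    {"dx": 0,"dy": 0.006,"dz": 0,"wx": 0,"wy": 0,"wz": 0,"jaw": 0.0}
  ]
}}

```text
clock: 23.52
tool_pos: [0.4581, -0.3296, 0.0943]
eef_rot: [[0.119, 0.993, -0.0], [0.993, -0.119, -0.0], [-0.0, -0.0, -1.0]]
force: [-3.7, -0.2, 2.8]
finger_gap: 0.0008
```

Emit:
{"method": "apply_moves", "body": {
  "plan": [
    {"dx": 0,"dy": 0.005,"dz": 0,"wx": 0,"wy": 0,"wz": 0,"jaw": 0.0},
    {"dx": 0,"dy": 0.004,"dz": 0,"wx": 0,"wy": 0,"wz": 0,"jaw": 0.0},
    {"dx": 0,"dy": 0.004,"dz": 0,"wx": 0,"wy": 0,"wz": 0,"jaw": 0.0}
  ]
}}

```text
clock: 23.9
tool_pos: [0.471, -0.3311, 0.0936]
eef_rot: [[0.119, 0.993, -0.0], [0.993, -0.119, -0.0], [-0.0, -0.0, -1.0]]
force: [-4.4, -0.6, 2.2]
finger_gap: 0.0002
```

```bash
python3 -c "
from rel import *
rel([4,85,94])"
```

```text
tcp clamp [ 4.618  90.549  93.6466] world tgt [ 0.4764 -0.3324  0.094 ] tool shift [-0.0006  0.0055 -0.0004]
```

Emit:
{"method": "apply_moves", "body": {
  "plan": [
    {"dx": 0,"dy": 0.003,"dz": 0,"wx": 0,"wy": 0,"wz": 0,"jaw": 0.0},
    {"dx": 0,"dy": 0.003,"dz": 0,"wx": 0,"wy": 0,"wz": 0,"jaw": 0.0}
  ]
}}

```text
clock: 24.15
tool_pos: [0.4729, -0.3312, 0.0934]
eef_rot: [[0.118, 0.993, -0.009], [0.993, -0.118, 0.003], [0.002, -0.01, -1.0]]
force: [-37.8, -0.6, 24.3]
finger_gap: 0.0004
```

Emit:
{"method": "apply_moves", "body": {
  "plan": [
    {"dx": 0,"dy": 0.003,"dz": 0,"wx": 0,"wy": 0,"wz": 0,"jaw": 0.0}
  ]
}}

```text
clock: 24.28
tool_pos: [0.4731, -0.3311, 0.0933]
eef_rot: [[0.118, 0.993, -0.015], [0.993, -0.118, 0.005], [0.003, -0.016, -1.0]]
force: [-55.0, 0.2, 33.1]
finger_gap: 0.0005
```

Emit:
{"method": "apply_moves", "body": {
  "plan": [
    {"dx": 0,"dy": 0.002,"dz": 0,"wx": 0,"wy": 0,"wz": 0,"jaw": 0.0}
  ]
}}

```text
clock: 24.4
tool_pos: [0.4732, -0.3311, 0.0933]
eef_rot: [[0.118, 0.993, -0.019], [0.993, -0.118, 0.006], [0.004, -0.02, -1.0]]
force: [-64.0, 0.0, 39.8]
finger_gap: 0.0003
```

Emit:
{"method": "apply_moves", "body": {
  "plan": [
    {"dx": 0,"dy": -0.015,"dz": 0,"wx": 0,"wy": 0,"wz": 0,"jaw": 0.0},
    {"dx": 0,"dy": -0.02,"dz": 0,"wx": 0,"wy": 0,"wz": 0,"jaw": 0.0},
    {"dx": 0,"dy": 0,"dz": -0.028,"wx": 0,"wy": 0,"wz": 0,"jaw": 0.0},
    {"dx": 0,"dy": 0,"dz": 0,"wx": 0,"wy": 0,"wz": 0,"jaw": 0.0}
  ]
}}

```text
clock: 24.9
tool_pos: [0.4481, -0.3288, 0.1231]
eef_rot: [[0.119, 0.993, 0.003], [0.993, -0.119, -0.002], [-0.002, 0.004, -1.0]]
force: [-0.2, 0.3, -0.0]
finger_gap: 0.0003
```

```bash
python3 - <<'E'
from rel import *
rel([4,38.6,122]); w=shot('wrist','w11'); print(manip.get_state()['force'],manip.get_state()['clock'])
for c in [(4,70,100),(4,62,105),(4,62,140),(4,42,106)]: print(c,(proj(w,np.r_[O+X*c[0]/1e3+Y*c[1]/1e3,c[2]/1e3])-[250,60])*1.8)
a=cv2.imread('pics/w11.png');cv2.imwrite('pics/w11c.png',cv2.resize(a[60:330,250:570],None,fx=1.8,fy=1.8))
E
```

```text
tcp clamp [  4.1708 113.5311 123.1335] world tgt [ 0.5225 -0.3379  0.122 ] tool shift [-0.0002  0.0749  0.0014]
[ 0.0132  0.303  -0.5937] 24.95
(4, 70, 100) [[256.8354 322.1241]]
(4, 62, 105) [[285.7822 328.4627]]
(4, 62, 140) [[318.6903 383.5009]]
(4, 42, 106) [[350.9284 329.5705]]
```

View pics/w11c.png

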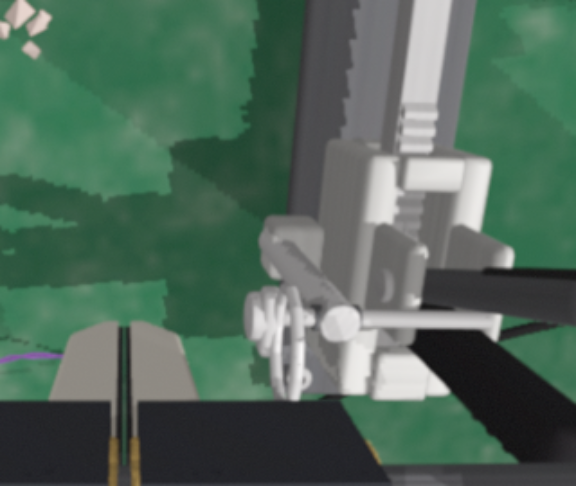

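Emit:
{"method": "apply_moves", "body": {
  "plan": [
    {"dx": 0,"dy": 0.02,"dz": 0,"wx": 0,"wy": 0,"wz": 0,"jaw": 0.0},
    {"dx": 0,"dy": 0.015,"dz": 0,"wx": 0,"wy": 0,"wz": 0,"jaw": 0.0},
    {"dx": 0,"dy": 0.01,"dz": 0,"wx": 0,"wy": 0,"wz": 0,"jaw": 0.0},
    {"dx": 0,"dy": 0.01,"dz": 0,"wx": 0,"wy": 0,"wz": 0,"jaw": 0.0}
  ]
}}

```text
clock: 25.45
tool_pos: [0.5018, -0.3345, 0.1211]
eef_rot: [[0.119, 0.993, -0.001], [0.993, -0.119, 0.001], [0.001, -0.001, -1.0]]
force: [-0.2, 0.5, -0.8]
finger_gap: 0.0008
```

Emit:
{"method": "apply_moves", "body": {
  "plan": [
    {"dx": 0,"dy": 0.01,"dz": 0,"wx": 0,"wy": 0,"wz": 0,"jaw": 0.0},
    {"dx": 0,"dy": 0.01,"dz": 0,"wx": 0,"wy": 0,"wz": 0,"jaw": 0.0},
    {"dx": 0,"dy": 0,"dz": 0,"wx": 0,"wy": 0,"wz": 0,"jaw": 0.0}
  ]
}}

```text
clock: 25.82
tool_pos: [0.5221, -0.3371, 0.1216]
eef_rot: [[0.119, 0.993, 0.001], [0.993, -0.119, -0.0], [-0.0, 0.001, -1.0]]
force: [-0.2, -0.3, 1.6]
finger_gap: 0.0004
```

```bash
python3 -c "
from rel import *
rel([4,38.6,107]);print(manip.get_state()['force'])"
```

```text
tcp clamp [  4.7142  39.0185 121.6471] world tgt [ 0.5225 -0.3379  0.107 ] tool shift [-0.0007  0.0004  0.0146]
[-0.2048 -0.3354  1.6265]
```

Now lower onto the ring in small steps, watching the upward force.

Emit:
{"method": "apply_moves", "body": {
  "plan": [
    {"dx": 0,"dy": 0,"dz": 0.006,"wx": 0,"wy": 0,"wz": 0,"jaw": 0.0},
    {"dx": 0,"dy": 0,"dz": 0.005,"wx": 0,"wy": 0,"wz": 0,"jaw": 0.0},
    {"dx": 0,"dy": 0,"dz": 0,"wx": 0,"wy": 0,"wz": 0,"jaw": 0.0}
  ]
}}

```text
clock: 26.2
tool_pos: [0.521, -0.3369, 0.11]
eef_rot: [[0.119, 0.993, -0.001], [0.993, -0.119, 0.001], [0.001, -0.001, -1.0]]
force: [0.5, 0.3, 0.4]
finger_gap: 0.0004
```

Emit:
{"method": "apply_moves", "body": {
  "plan": [
    {"dx": 0,"dy": 0,"dz": 0.002,"wx": 0,"wy": 0,"wz": 0,"jaw": 0.0},
    {"dx": 0,"dy": 0,"dz": 0,"wx": 0,"wy": 0,"wz": 0,"jaw": 0.0}
  ]
}}

```text
clock: 26.45
tool_pos: [0.5214, -0.3371, 0.1086]
eef_rot: [[0.119, 0.993, -0.0], [0.993, -0.119, 0.0], [0.0, -0.0, -1.0]]
force: [-0.1, 0.5, 0.9]
finger_gap: 0.0006
```

Emit:
{"method": "apply_moves", "body": {
  "plan": [
    {"dx": 0,"dy": 0,"dz": 0.0015,"wx": 0,"wy": 0,"wz": 0,"jaw": 0.0},
    {"dx": 0,"dy": 0,"dz": 0,"wx": 0,"wy": 0,"wz": 0,"jaw": 0.0}
  ]
}}

```text
clock: 26.7
tool_pos: [0.5214, -0.3371, 0.1072]
eef_rot: [[0.119, 0.993, -0.0], [0.993, -0.119, -0.0], [-0.0, 0.0, -1.0]]
force: [-0.4, 0.1, 0.8]
finger_gap: 0.0007
```

```bash
python3 -c "
from rel import *
rel([4,38.6,107]);print(manip.get_state()['force'])"
```

```text
tcp clamp [  4.694   39.7054 107.1608] world tgt [ 0.5225 -0.3379  0.107 ] tool shift [-0.0007  0.0011  0.0002]
[-0.4287  0.123   0.8393]
```

Emit:
{"method": "apply_moves", "body": {
  "plan": [
    {"dx": 0,"dy": 0,"dz": 0.001,"wx": 0,"wy": 0,"wz": 0,"jaw": 0.0},
    {"dx": 0,"dy": 0,"dz": 0,"wx": 0,"wy": 0,"wz": 0,"jaw": 0.0}
  ]
}}

```text
clock: 26.95
tool_pos: [0.5216, -0.3372, 0.1066]
eef_rot: [[0.119, 0.993, 0.0], [0.993, -0.119, -0.0], [-0.0, 0.0, -1.0]]
force: [-1.3, 1.1, 4.9]
finger_gap: 0.0007
```

Emit:
{"method": "apply_moves", "body": {
  "plan": [
    {"dx": 0,"dy": 0,"dz": 0.0008,"wx": 0,"wy": 0,"wz": 0,"jaw": 0.0},
    {"dx": 0,"dy": 0,"dz": 0,"wx": 0,"wy": 0,"wz": 0,"jaw": 0.0}
  ]
}}

```text
clock: 27.2
tool_pos: [0.5216, -0.3373, 0.1063]
eef_rot: [[0.119, 0.993, 0.001], [0.993, -0.119, -0.001], [-0.001, 0.001, -1.0]]
force: [-3.4, 1.1, 8.6]
finger_gap: 0.0002
```

Emit:
{"method": "apply_moves", "body": {
  "plan": [
    {"dx": 0,"dy": 0,"dz": -0.04,"wx": 0,"wy": 0,"wz": 0,"jaw": 0.0},
    {"dx": 0,"dy": 0,"dz": -0.04,"wx": 0,"wy": 0,"wz": 0,"jaw": 0.0},
    {"dx": -0.03,"dy": -0.04,"dz": 0,"wx": 0,"wy": 0,"wz": 0,"jaw": 0.0},
    {"dx": 0,"dy": 0,"dz": 0,"wx": 0,"wy": 0,"wz": 0,"jaw": 0.0}
  ]
}}

```text
clock: 27.7
tool_pos: [0.4764, -0.3632, 0.1857]
eef_rot: [[0.121, 0.993, -0.0], [0.993, -0.121, -0.0], [-0.0, 0.0, -1.0]]
force: [0.6, 1.0, -0.4]
finger_gap: 0.0006
```

```bash
python3 - <<'E'
from rel import *
rel([4,38.6,107]); w=shot('wrist','w12'); print(manip.get_state()['clock'])
for c in [(4,70,100),(4,62,105),(4,27,105),(22,44,105),(-14,44,105),(4,42,106),(-8,0,160),(30,0,152)]: print(c,((proj(w,np.r_[O+X*c[0]/1e3+Y*c[1]/1e3,c[2]/1e3])-[230,20])*2).round())
a=cv2.imread('pics/w12.png');cv2.imwrite('pics/w12c.png',cv2.resize(a[20:320,230:630],None,fx=2,fy=2,interpolation=cv2.INTER_CUBIC))
for n in ['ring_top','lock_ring','pin_head']: print(n,[(clampxy(np.array(d['position'])),round(d['confidence'],2)) for d in manip.find_in(n,w)][:3])
E
```

```text
tcp clamp [-26.5985  81.268  185.7142] world tgt [ 0.5225 -0.3379  0.107 ] tool shift [0.0307 0.0426 0.0787]
27.75
(4, 70, 100) [[205. 289.]]
(4, 62, 105) [[229. 291.]]
(4, 27, 105) [[329. 291.]]
(22, 44, 105) [[282. 240.]]
(-14, 44, 105) [[278. 341.]]
(4, 42, 106) [[286. 292.]]
(-8, 0, 160) [[461. 372.]]
(30, 0, 152) [[465. 233.]]
ring_top [(array([  7.7025,  45.5497, 107.    ]), 0.6)]
lock_ring [(array([  3.0229,  47.6042, 107.6   ]), 0.92)]
pin_head [(array([  2.2308,  50.8326, 106.4   ]), 0.97), (array([ 27.5049,   9.9643, 147.4   ]), 0.67)]
```

View pics/w12c.png

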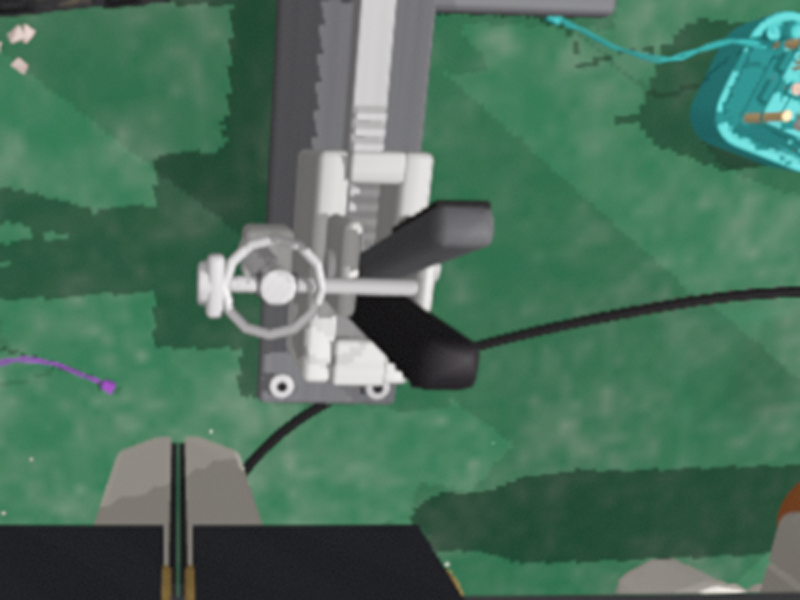

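```bash
python3 -c "
from rig import manip
print(manip.job_done(), manip.get_state()['clock'])"
```

```text
the job is handed in; nothing more can be done
the job is handed in; nothing more can be done
```

The camera back is clamped, the linchpin is fully home and its ring lies flat round the stub. I handed the job in at about 28 s, with the arm clear of everything.

**Squeezing:** Seven squeezes ran free, at about 12 N on the wrist sensor. The eighth met the part: it peaked at 26 N and settled at 22–23 N, about 2.4 mm short of the trigger's hard stop. A check squeeze at 20 N stalled early and the jaw plate did not move in the pictures, so the part is held firmly.

**Pin and ring:** The pin moved at about 4 N to its stop. The last picture shows its head at the home position and the ring flat round the stub. I pressed the ring down until it was solid at z ≈ 106.5 mm, which matches it lying flat.

**Things to know:**
- **Peak squeeze force:** The gripper pushes the trigger with about twice its set force when only one finger touches. The eighth squeeze was therefore harder than I meant, an estimated 33–41 N on the shell, under the 45 N limit.
- **Pin push:** I overran the pin's stop. About 64 N sideways (75 N in all) went through the fingertips before I backed off, below the 120 N wrist limit.
- **Not measured:** The clamping force left on the part and the shell's condition were not measured directly. The force is inferred from the stalled check squeeze.

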